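Close a batch of watch backs in the hand press

ROBOT

A 6-joint arm with a two-finger parallel gripper is mounted at the origin on the work surface. World frame = base frame: x ahead of the robot, y to its left, z up, the work surface at z = 0. Lengths are in m, angles in rad, forces in N, time in s.
With the tool pointing down it reaches from about 0.25 to 0.775 m from the base axis. Payload 4 kg.
Tool frame: the origin (TCP) lies at the very end of the fingers, on their centre line; the grasp point (between the pads) lies 19 mm behind it; z points along the fingers, y is the direction in which the jaws open and shut (so a half turn about z gives the same grasp; the last joint's range is limited). The gripper opens to 94 mm and grips with 3 to 60 N. Pads are 16 mm wide; open, the fingers measure 119 mm over their backs; the gripper's body (75 mm by 177 mm) begins 78 mm behind the grasp point.
Start: joints at [1.085, 0.087, 1.371, -0, 1.684, -0.103], TCP at [0.205, 0.51, 0.179] pointing down, gripper open.
Joint ranges: [-3.1, 3.1], [-0.76, 2.03], [0.27, 2.55], [-1.08, 4.22], [0.17, 2.65], [-2.57, 2.57]. Speed limits (rad/s): [2.79, 2.79, 3.14, 3.14, 3.14, 3.14].

INTERFACE

Orientations are given as [roll, pitch, yaw] about the fixed x, y, z axes, in that order (R = Rz(yaw) Ry(pitch) Rx(roll)).
In Python, from bench import robot, cams, models gives the robot as it stands.
- The arm moves only by the tool step_arm, never from a script. Its argument "series" is a list of rows, each a list of 5 numbers: the gripper command: -1 is shut, 1 is fully open, values between are in proportion, then the shift along the tool's x, y, z in mm, then the turn about the tool's z in degrees. A call has 1 to 20 rows; each row is the pose to reach, as a shift and turn from the pose commanded when the call began, along the tool's axes at that moment; what a row does not reach only later rows make up. A row lasts 1/8 s, in which the tool goes at most 62.5 mm and 10.7 degrees, less where a joint would pass 70% of its speed; a pose out of reach is approached as far as the arm can. A call with a gripper value outside its range is refused whole. The fingers move at their own pace and stop on an object; the grip force is fixed at half the most. Time passes only in rows, so rows that repeat a pose let the fingers close. It gives the time, the measured TCP pose, the force and the opening at its end, in the units of the state.
- robot.get_obs(): the state, without advancing time (a new reading comes with each control period).
- cams.snapshot(name): name is "side" or "top" or "wrist"; returns a dict with "pixels" (420x560x3 uint8, red, green, blue), "fov_y" (degrees; the focal length in pixels is half the picture's height over the tangent of half this angle, whatever the lens; pixels are square), "cx", "cy" (the principal point, pixels), "k1" (the pictures are not rectified: a ray, as slopes to the right and down, at radius r is drawn at 1 + k1 r^2 times it, then the intrinsics apply), "R" (3x3) and "t" (3): a world point X has camera coordinates R X + t. Camera axes: x right, y down, z forward; pixel columns grow to the right and rows downward; lengths in m; the calibration is good to about 2 mm. A picture is of the moment at which its call begins. There is no depth.
- robot.close_job(): hands the job in, once; it reports no verdict.
Trained networks look in a picture, given as the dict that the camera call returned (one of the last four; its "shot" number tells which), for a name from the list of things; names that differ only in an ending like _2 or _b are one class to them, and where a whole thing is asked for, a point or a joint stands for the part that bears it (a point fixed in the world has none). Each returns a list of dicts, best first, with "p" (0 to 1); they miss things now and then, are a little off and sometimes report something else, mostly with a low value. They report only what shows in the picture. A call takes as long as a camera call. They do not tell look-alikes from the thing itself.
- models.find_in(picture, label): "position" ([x, y, z] in m, in world coordinates, good to about 4 mm: the middle of the surface that is visible of it).
- models.pinpoint(picture, label): "position" ([x, y, z] in m, in world coordinates, good to about 4 mm: a listed point, or the origin of a listed thing).
The state is a dict: "time": time; "joint_positions": joint angles; "qvel": joint speeds; "joint_torque": joint torques, N m; "tool_pos": TCP position; "ee_rot": TCP orientation; "wrist_force": force on the tool from outside, world axes, zero at the start; "wrist_torque": the same for the moment, N m; "width": finger opening in m.
Only numpy, scipy, OpenCV 4.12 (cv2) and the standard library are available. Lean on these libraries where they do the work, as an engineer would, in place of code of your own. Each camera call takes 0.05 s, during which the arm holds its last target. There are 200 camera calls.

TASK

Set every watch lying on the orange mat, back upwards, into the nests of the press's loading slide and push the slide fully home under the ram. Turn the handwheel through exactly one revolution, its top going away from the robot, so that the single stroke presses all the backs home and the crank handle comes back to the top. Then pull the slide out, lay the watches flat, back upwards, in the compartments of the box, and shut the box, pressing its lid fully down; leave the pot of tools, the tin and the dust dome alone.

Things in the scene. Friction and masses are not known exactly. Their poses are not given: they have to be found in the camera images.
- press: Fixed bench press, grey C-frame: base 290 x 200 x 20 mm, rear column, head 125 x 170 mm whose front face is 30 mm in front of the ram line, underside 100 mm and top 210 mm above the bench. Origin on the bench under the ram; its -x axis points to the loading side (towards the robot), +y to the handwheel, z up.
- wheel (a joint): Handwheel (140 mm across, 22 mm thick, 40 mm out from the head's +y side), rad. 0 = crank handle at top, ram up; grows as the wheel's top goes away from the robot (press +x); pi = ram at the bottom, 18 mm lower; 2 pi = one revolution, ram up. Starts within 0.1 of 0. Stays where left; 3 to 5 N at the handle turns it, up to 15 N as backs are pressed near the bottom. Can be turned back.
- wheel_axis (a point): Point on the handwheel's axis, level along the axis with the middle of the crank handle, 165 mm above the bench. Its axes are the press's axes; the crank handle's middle goes round it in the press's x-z plane at a radius of 50 mm.
- crank_grip (a point): Middle of the crank handle: a black freely spinning grip, 20 mm thick and 80 mm long, along the press's y axis, 50 mm off the wheel axis; its middle is 61 mm out from the wheel's face, so it can be pinched from above all the way round. Its x and z axes spin with it.
- slide (a joint): The loading slide of the press, m: 0 = fully home under the ram, 0.115 = fully pulled out towards the loading side (press -x). It starts out (0.105 to 0.115). About 3 N moves it; it stays where it is left.
- slide_knob (a point): Middle of the upright black knob at the front end of the slide (18 mm thick, from 18 mm below this point to 14 mm above it), 88 mm in front of the row of nests. It moves with the slide.
- nest1 (a point): Nest 1 of 3 on the slide (a row along the press's y, 56 mm apart): middle of the nest's floor, 32 mm above the bench. White tongues, 14 mm wide (x) and 7 mm tall, stand in the row on both sides of each nest, 45 mm apart; a watch lies between two of them, its lugs straddling them: its y axis along the press's y, either way round. Axes as the press; moves with the slide.
- nest2 (a point): Nest 2 of 3 on the slide (a row along the press's y, 56 mm apart): middle of the nest's floor, 32 mm above the bench. White tongues, 14 mm wide (x) and 7 mm tall, stand in the row on both sides of each nest, 45 mm apart; a watch lies between two of them, its lugs straddling them: its y axis along the press's y, either way round. Axes as the press; moves with the slide.
- nest3 (a point): Nest 3 of 3 on the slide (a row along the press's y, 56 mm apart): middle of the nest's floor, 32 mm above the bench. White tongues, 14 mm wide (x) and 7 mm tall, stand in the row on both sides of each nest, 45 mm apart; a watch lies between two of them, its lugs straddling them: its y axis along the press's y, either way round. Axes as the press; moves with the slide.
- watch1: Steel wristwatch head without strap, lying dial down: round case 40 mm across and 10 mm thick, with two pairs of lugs at +y and -y (20 mm apart inside, 27 mm outside, 49 mm over the tips). The flanks at +x and -x are free to be gripped. Origin at the middle of its underside (dial side); z points up through the back. May be absent.
- back1 (a joint): Snap back of watch1: a 33 mm disc on top of the case, m. 0 = standing 3.5 mm proud (its top 15 mm over the watch's origin), 0.0035 = fully home (top 11.5 mm). It starts at 0 to 0.0008. Takes about 35 N, and stays where it is pressed. Absent with its watch.
- watch2: Steel wristwatch head without strap, lying dial down: round case 40 mm across and 10 mm thick, with two pairs of lugs at +y and -y (20 mm apart inside, 27 mm outside, 49 mm over the tips). The flanks at +x and -x are free to be gripped. Origin at the middle of its underside (dial side); z points up through the back. May be absent.
- back2 (a joint): Snap back of watch2: a 33 mm disc on top of the case, m. 0 = standing 3.5 mm proud (its top 15 mm over the watch's origin), 0.0035 = fully home (top 11.5 mm). It starts at 0 to 0.0008. Takes about 35 N, and stays where it is pressed. Absent with its watch.
- watch3: Steel wristwatch head without strap, lying dial down: round case 40 mm across and 10 mm thick, with two pairs of lugs at +y and -y (20 mm apart inside, 27 mm outside, 49 mm over the tips). The flanks at +x and -x are free to be gripped. Origin at the middle of its underside (dial side); z points up through the back. May be absent.
- back3 (a joint): Snap back of watch3: a 33 mm disc on top of the case, m. 0 = standing 3.5 mm proud (its top 15 mm over the watch's origin), 0.0035 = fully home (top 11.5 mm). It starts at 0 to 0.0008. Takes about 35 N, and stays where it is pressed. Absent with its watch.
- mat: Flat orange bench mat with a thin black border, 208 x 234 x 4 mm, fixed; origin at the middle of its underside. The watches start on it.
- box: Black box, fixed to the bench, open at the top: 130 (x) x 200 (y) x 32 mm outside, walls and floor 4 mm. Two partitions across it make three compartments side by side along y, their middles at y = -65, 0 and +65 mm, each 61 mm (y) x 122 mm (x); partitions 24 mm tall. Origin at the middle of its underside; the lid's hinge is along its +x wall.
- lid (a joint): Clear hinged lid of the box, 130 x 200 x 5 mm, rad: 0 = fully shut, 1.57 = upright. It starts open at 1.6 to 1.8, leaning back a little (stop at 1.9). A stiff hinge: it stays where it is left and takes about 4 N at the free edge to move.
- lid_edge (a point): Middle of the lid's free edge (black strip 10 mm wide), on its upper (outer) face, 124 mm from the hinge; the outer face looks away from the robot when the lid stands open.
- lid_hinge (a point): Middle of the lid's hinge line, on top of the box's +x wall, 32 mm above the bench; axes as the box.
- tool_pot: Grey pot of small screwdrivers, 60 mm across, 110 mm tall in all; origin under its middle. Leave alone.
- tin: Round aluminium parts tin, 48 mm across, 18 mm tall; origin under its middle. Leave alone.
- dust_dome: Glass dust dome on a blue foot, 80 mm across, 60 mm tall; origin under its middle. Leave alone.
Mind the look-alikes: they are no part of the job. What is shaped like the watch1 but black is not meant.

How it is judged:
On the way, in this order (a step that is already met when the one before it is completed fails the run):
1. every watch lies in a nest of the slide with its back still proud, the slide is fully home and the handwheel has not been turned yet (((horizontal distance between watch1 and nest1 below 0.006 m and z of watch1 in the frame of nest1 below 0.004 m) or (horizontal distance between watch1 and nest2 below 0.006 m and z of watch1 in the frame of nest2 below 0.004 m) or (horizontal distance between watch1 and nest3 below 0.006 m and z of watch1 in the frame of nest3 below 0.004 m)) and ((horizontal distance between watch2 and nest1 below 0.006 m and z of watch2 in the frame of nest1 below 0.004 m) or (horizontal distance between watch2 and nest2 below 0.006 m and z of watch2 in the frame of nest2 below 0.004 m) or (horizontal distance between watch2 and nest3 below 0.006 m and z of watch2 in the frame of nest3 below 0.004 m)) and ((horizontal distance between watch3 and nest1 below 0.006 m and z of watch3 in the frame of nest1 below 0.004 m) or (horizontal distance between watch3 and nest2 below 0.006 m and z of watch3 in the frame of nest2 below 0.004 m) or (horizontal distance between watch3 and nest3 below 0.006 m and z of watch3 in the frame of nest3 below 0.004 m)) and value of joint each of back1, back2, back3 below 0.002 m and value of joint slide below 0.006 m and value of joint wheel between -0.5 and 0.5 rad), for 0.2 s.
2. with the slide home, the handwheel brings the ram to the bottom and every back is pressed home (value of joint each of back1, back2, back3 above 0.0028 m and value of joint slide below 0.006 m and value of joint wheel between 2.3416 and 3.9416 rad), for 0.05 s.
3. the handwheel has completed its one revolution and the crank handle is back at the top, the slide still home (value of joint wheel between 6.0332 and 6.5332 rad and value of joint slide below 0.006 m), for 0.3 s.
At the end, for the whole second after the job is handed in: every watch lies flat and at rest in the box (within 0.15 rad of level, on its floor), its back at least 2.8 mm of the 3.5 mm down, the box lid within 0.035 rad of shut, and the handwheel within 0.25 rad of exactly one revolution from the handle-at-top position (x of watch1 in the frame of box between -0.06 and 0.06 m and y of watch1 in the frame of box between -0.095 and 0.095 m and z of watch1 in the frame of box between 0 and 0.009 m and angle between each of watch1, watch2, watch3's own z axis and vertical below 0.15 rad and linear speed of each of watch1, watch2, watch3 below 0.02 m/s and x of watch2 in the frame of box between -0.06 and 0.06 m and y of watch2 in the frame of box between -0.095 and 0.095 m and z of watch2 in the frame of box between 0 and 0.009 m and x of watch3 in the frame of box between -0.06 and 0.06 m and y of watch3 in the frame of box between -0.095 and 0.095 m and z of watch3 in the frame of box between 0 and 0.009 m and value of joint each of back1, back2, back3 above 0.0028 m and value of joint wheel between 6.0332 and 6.5332 rad and value of joint lid below 0.035 rad); the robot touches nothing.
It fails at once if the handwheel is turned past one revolution (value of joint wheel above 6.7332 rad).
It fails at once if the handwheel is turned well away from the top while the slide is not home (value of joint wheel between 0.8 and 5.4832 rad and value of joint slide above 0.02 m).
It fails at once if the tool pot, the tin or the dust dome is moved by more than 25 mm or tipped (distance of any of tool_pot, tin, dust_dome from where it was at the start of the episode above 0.025 m or angle between any of tool_pot, tin, dust_dome's own z axis and vertical above 0.4 rad).
Of watch1, watch2, watch3 only 2 to 3 are there at a start; the rules pass over those that are not, and their reading is None.
At some moment in a run one of watch1, watch2, watch3 may be knocked a few centimetres aside while the robot is not near it.
Once in a run the grip may slacken for a moment while it holds something.
It also fails if it takes over 210 s, if anything falls off the work surface, if the arm or the gripper's body presses on something with over 40 N, if the wrist force passes 120 N, or if a joint passes its speed limit or range.

## Working session

There is one attempt and no reset: what is moved stays moved. The work goes in short steps, Python scripts to look and compute and a tool call to move; the robot and the scene stay as the last step left them, time stands still between calls to the robot, and variables do not carry over. Pictures are saved under pics/ and viewed, about 12 in all and at most 16, crops included, and the job is handed in when it is done.

Besides the shell and the picture viewer there is one more tool, called after "Call:" as name([rows], argument=value, ...), one row to a line, values as JSON. step_arm: Moves the arm, as the interface text tells. Its arguments: {"type":"object","properties":{"series":{"type":"array","items":{"type":"array","items":{"type":"number"}}}},"required":["series"]}

```bash
mkdir -p pics; ls; cat > h.py <<'E'
import numpy as np, cv2
from bench import robot, cams, models
def K(s):
    h,w=s["pixels"].shape[:2]; f=h/2/np.tan(np.radians(s["fov_y"])/2); return f
def ray(s,u,v):
    f=K(s); x=np.array([(u-s["cx"])/f,(v-s["cy"])/f]); y=x.copy()
    for _ in range(30): y=x/(1+s["k1"]*(y@y))
    R=np.array(s["R"]); t=np.array(s["t"]); return -R.T@t, R.T@np.array([y[0],y[1],1])
def onz(s,u,v,z):
    o,d=ray(s,u,v); return o+d*(z-o[2])/d[2]
def px(s,X):
    c=np.array(s["R"])@np.array(X)+np.array(s["t"]); y=c[:2]/c[2]; y=y*(1+s["k1"]*(y@y)); f=K(s)
    return np.array([s["cx"]+f*y[0],s["cy"]+f*y[1]])
def save(s,n,scale=1.4,crop=None):
    im=s["pixels"][:,:,::-1]
    if crop: im=im[crop[1]:crop[3],crop[0]:crop[2]]
    cv2.imwrite("pics/"+n,cv2.resize(im,None,fx=scale,fy=scale,interpolation=cv2.INTER_CUBIC))
E
python3 - <<'E'
from h import *
np.set_printoptions(precision=4,suppress=True)
o=robot.get_obs(); print(o["time"],o["tool_pos"],o["ee_rot"],o["width"])
for n in ["top","side"]:
    s=cams.snapshot(n); save(s,n+"0.png"); print(n,s["fov_y"],s["k1"],-np.array(s["R"]).T@np.array(s["t"]))
    for l in ["press","wheel_axis","crank_grip","slide_knob","nest1","nest2","nest3","watch1","mat","box","lid_edge","lid_hinge","tool_pot","tin","dust_dome"]:
        print(l,[(np.round(d["position"],4).tolist(),round(d["p"],2)) for d in models.pinpoint(s,l)][:6])
E
```

```text
pics
0.0 [0.2052 0.5096 0.1778] [-3.1394 -0.0002  2.7588] 0.09389400832247811
top 51.06106529420138 -0.05582056160294962 [0.4061 0.0015 1.1746]
press [([0.6342, -0.0966, 0.0028], 0.73)]
wheel_axis []
crank_grip [([0.6402, 0.1089, 0.2196], 0.72), ([0.3269, 0.2353, 0.0001], 0.17)]
slide_knob [([0.4396, -0.0963, 0.0508], 0.97)]
nest1 [([0.5275, -0.0991, 0.0341], 0.85), ([0.5217, -0.1598, 0.0292], 0.76), ([0.5266, -0.0464, 0.0317], 0.66), ([0.6383, -0.0955, -0.0032], 0.15)]
nest2 [([0.5275, -0.0991, 0.0341], 0.85), ([0.5217, -0.1598, 0.0292], 0.76), ([0.5266, -0.0464, 0.0317], 0.66), ([0.6383, -0.0955, -0.0032], 0.15)]
nest3 [([0.5275, -0.0991, 0.0341], 0.85), ([0.5217, -0.1598, 0.0292], 0.76), ([0.5266, -0.0464, 0.0317], 0.66), ([0.6383, -0.0955, -0.0032], 0.15)]
watch1 [([0.3692, 0.136, -0.0039], 0.69), ([0.6415, 0.1075, 0.2143], 0.67), ([0.4846, 0.3492, 0.0021], 0.65), ([0.2833, 0.3743, -0.0003], 0.56), ([0.4311, 0.2931, 0.0022], 0.47), ([0.4822, 0.1619, 0.0001], 0.45)]
mat [([0.4645, 0.3555, 0.0036], 0.67)]
box [([0.4753, -0.3468, -0.0023], 0.62)]
lid_edge [([0.5578, -0.3426, 0.1537]
[... 645 characters left out ...]
323], 0.59)]
nest3 [([0.5286, -0.1571, 0.0341], 0.97), ([0.5227, -0.0943, 0.0308], 0.63), ([0.5219, -0.0409, 0.0323], 0.59)]
watch1 [([0.3685, 0.1349, 0.0011], 0.65), ([0.5254, -0.1587, 0.033], 0.65), ([0.4842, 0.1492, 0.0034], 0.58), ([0.4818, 0.3558, 0.0031], 0.53), ([0.4318, 0.2897, 0.0046], 0.42), ([0.28, 0.3743, 0.0006], 0.39)]
mat [([0.4627, 0.3579, -0.0009], 0.71)]
box [([0.4743, -0.3515, 0.0013], 0.61), ([0.5396, -0.3511, 0.0283], 0.3)]
lid_edge [([0.5541, -0.3421, 0.1546], 0.92), ([0.6788, -0.2623, 0.0025], 0.7)]
lid_hinge [([0.5382, -0.3484, 0.035], 0.86)]
tool_pot [([0.6799, -0.2646, 0.0017], 0.74)]
tin [([0.3302, 0.2348, 0.0044], 0.69)]
dust_dome [([0.6667, 0.2543, 0.0036], 0.7)]
```

View pics/top0.png

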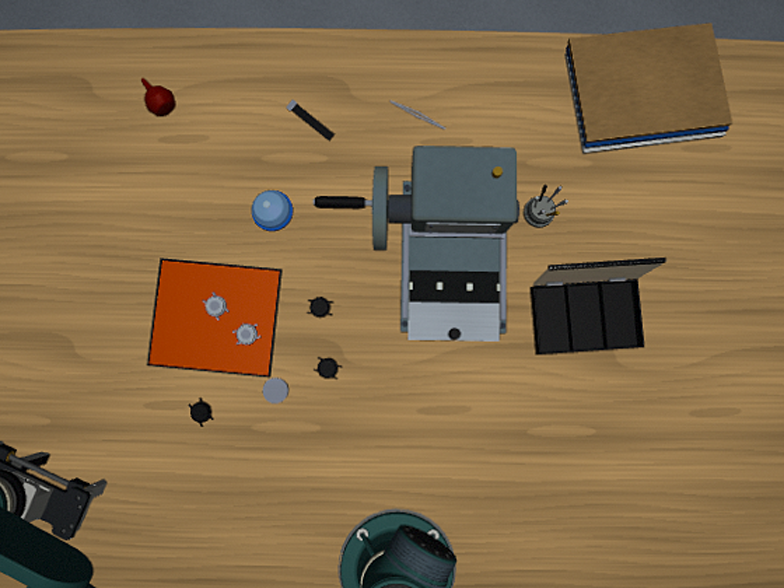

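View pics/side0.png

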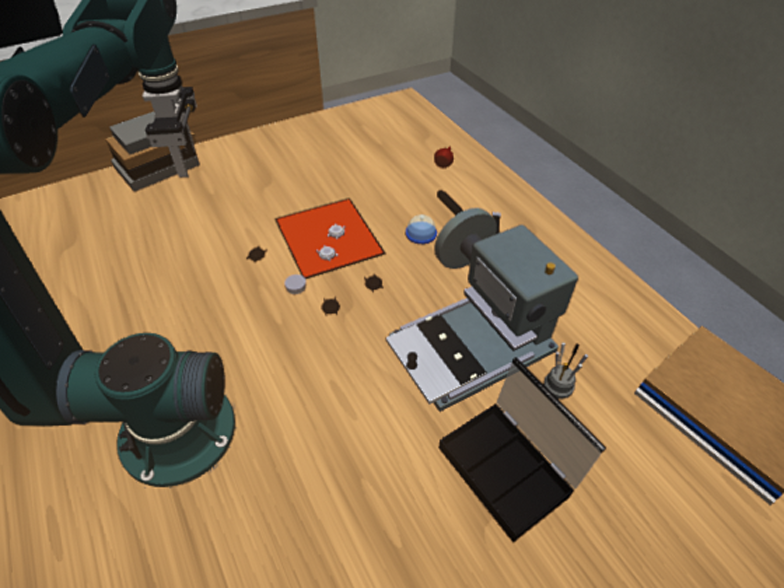

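The top view shows two silver watches on the mat, at about (215,306) and (246,334). Three black look-alikes lie off the mat at (320,306), (328,368) and (200,411). The slide is out, and the box is open with its lid up. Next I'll segment the picture to get exact positions.

```bash
cat >> h.py <<'E'
np.set_printoptions(precision=4,suppress=True)
def watches(s,zt=0.014,lo=None):
    "silver blobs on the orange mat: centre + yaw of lug axis"
    im=s["pixels"].astype(int); sat=im.max(2)-im.min(2)
    m=((sat<45)&(im.max(2)>(lo or 90))).astype(np.uint8)
    n,l,st,c=cv2.connectedComponentsWithStats(m); out=[]
    for i in range(1,n):
        if st[i,4]<30: continue
        v,u=np.nonzero(l==i); out.append((st[i,4],c[i],l==i))
    return out
def plan(pts,o=None):
    "world (x,y,z,yaw) -> rows dx dy dz turn from current measured pose"
    o=o or robot.get_obs(); p=np.array(o["tool_pos"]); yw=o["ee_rot"][2]
    ex=np.array([np.cos(yw),np.sin(yw)]); ey=np.array([np.sin(yw),-np.cos(yw)])
    for q in pts:
        d=np.array(q[:3])-p; t=np.degrees(yw-q[3]); t=(t+90)%180-90
        print([round(1000*(d[:2]@ex),1),round(1000*(d[:2]@ey),1),round(-1000*d[2],1),round(t,1)])
E
python3 - <<'E'
from h import *
s=cams.snapshot("top")
im=s["pixels"].astype(int); sat=im.max(2)-im.min(2)
for a,c,m in watches(s):
    w=onz(s,*c,0.015)
    if a<400: print(a,c,w)
# tongues: bright in the dark strip
g=im.min(2); sub=(g[185:220,285:365]>170).astype(np.uint8)
n,l,st,c=cv2.connectedComponentsWithStats(sub)
for i in range(1,n):
    print("tongue",st[i],onz(s,c[i,0]+285,c[i,1]+185,0.039))
# box/mat outlines in px -> world
mat=((im[:,:,0]>150)&(im[:,:,1]<110)&(im[:,:,2]<60)).astype(np.uint8)
cs,_=cv2.findContours(mat,0,2); k=max(cs,key=cv2.contourArea); r=cv2.boxPoints(cv2.minAreaRect(k))
for p in r: print("mat",onz(s,*p,0.004))
save(s,"boxcrop.png",4,(270,90,470,260))
E
```

```text
55 [533.1091  25.6727] [ 1.0488 -0.6931  0.015 ]
34 [207.7353  74.6176] [0.8798 0.2217 0.015 ]
145 [297.9724  81.4966] [ 0.8639 -0.0261  0.015 ]
275 [466.4582 101.0691] [ 0.8197 -0.4903  0.015 ]
349 [270.5845 143.2264] [0.6901 0.0452 0.015 ]
149 [387.396  148.2148] [ 0.6825 -0.2697  0.015 ]
59 [330.2373 159.6271] [ 0.6482 -0.1156  0.015 ]
266 [415.7331 195.4511] [ 0.5555 -0.3452  0.015 ]
187 [153.6096 218.3262] [0.4824 0.3518 0.015 ]
187 [175.4813 238.3209] [0.4305 0.2912 0.015 ]
273 [196.2674 278.4176] [0.3267 0.2326 0.015 ]
39 [  3.9231 354.7436] [0.1133 0.7404 0.015 ]
116 [ 19.4569 354.4914] [0.1157 0.6975 0.015 ]
197 [276.7259 377.934 ] [0.0753 0.0172 0.015 ]
41 [258.2683 380.5122] [0.0679 0.0647 0.015 ]
33 [309.7273 380.6667] [ 0.0697 -0.068   0.015 ]
47 [263.8298 403.2128] [0.0105 0.0493 0.015 ]
tongue [ 8 17  1  5  5] [ 0.5244 -0.0172  0.039 ]
tongue [28 17  2  5 10] [ 0.5253 -0.0705  0.039 ]
tongue [49 18  3  4 12] [ 0.525  -0.1264  0.039 ]
tongue [71 18  1  4  4] [ 0.5259 -0.1811  0.039 ]
mat [0.3726 0.4771 0.004 ]
mat [0.5705 0.4676 0.004 ]
mat [0.5513 0.2357 0.004 ]
mat [0.3553 0.2483 0.004 ]
```

View pics/boxcrop.png

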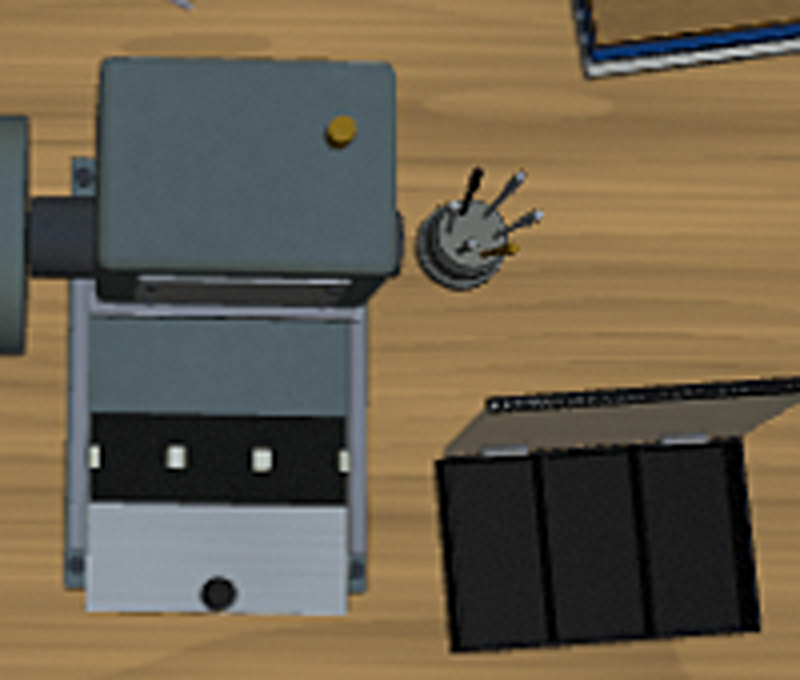

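The crop shows the tongues in line, the knob at crop (218,593), and a box turned a few degrees, with three empty compartments. Now I'll move over the mat for a wrist view.

```bash
python3 - <<'E'
from h import *
plan([(0.43,0.32,0.25,1.5708)])
s=cams.snapshot("top")
for n,u,v,z in [("headL",100,270,.21),("headR",390,275,.21),("headfrontbotL",130,303,.1),("headfrontbotR",380,305,.1),("knob",218,593,.064),("slideL",86,611,.03),("slideR",345,613,.03),("boxFL",452,651,.032),("boxFR",760,630,.032),("boxBL",436,461,.032),("boxBR",742,437,.032),("lidL",487,405,.155),("potTop",470,215,.06)]:
    print(n,onz(s,270+u/4,90+v/4,z))
E
```

```text
[np.float64(-279.4), np.float64(-92.6), np.float64(-71.0), np.float64(68.1)]
headL [ 0.6109 -0.0172  0.21  ]
headR [ 0.6111 -0.1792  0.21  ]
headfrontbotL [ 0.6137 -0.0383  0.1   ]
headfrontbotR [ 0.6154 -0.1936  0.1   ]
knob [ 0.4363 -0.0976  0.064 ]
slideL [ 0.4241 -0.015   0.03  ]
slideR [ 0.4255 -0.1835  0.03  ]
boxFL [ 0.402 -0.253  0.032]
boxFR [ 0.4184 -0.4561  0.032 ]
boxBL [ 0.5257 -0.2427  0.032 ]
boxBR [ 0.5452 -0.4462  0.032 ]
lidL [ 0.5464 -0.2466  0.155 ]
potTop [ 0.6835 -0.2596  0.06  ]
```

Call:
step_arm([
  [1,-140,-46,-71,34],
  [1,-279,-93,-71,68],
  [1,-279,-93,-71,68],
  [1,-279,-93,-71,68],
  [1,-279,-93,-71,68],
  [1,-279,-93,-71,68],
  [1,-279,-93,-71,68],
  [1,-279,-93,-71,68],
  [1,-279,-93,-71,68],
])

```text
time: 2.82
tool_pos: [0.4294, 0.3198, 0.25]
ee_rot: [3.142, -0.0, 1.573]
wrist_force: [-0.7, -0.2, -0.8]
width: 0.0939
```

```bash
python3 - <<'E'
from h import *
o=robot.get_obs(); print(o["time"],o["tool_pos"],o["ee_rot"])
s=cams.snapshot("wrist"); save(s,"w1.png")
print(-np.array(s["R"]).T@np.array(s["t"]))
print([(d["position"],d["p"]) for d in models.pinpoint(s,"watch1")])
s=cams.snapshot("side"); save(s,"side1.png",2.0,(50,20,330,300))
E
```

```text
2.825 [0.4294 0.3198 0.25  ] [ 3.1416 -0.      1.5732]
[0.4293 0.3998 0.4559]
[([0.3708, 0.1365, 0.0006], 0.95), ([0.2881, 0.3717, -0.0001], 0.87), ([0.427, 0.2926, 0.0029], 0.82), ([0.4858, 0.3505, 0.0033], 0.75), ([0.5245, -0.0432, 0.0332], 0.71), ([0.4837, 0.1563, 0.0027], 0.63)]
```

View pics/w1.png

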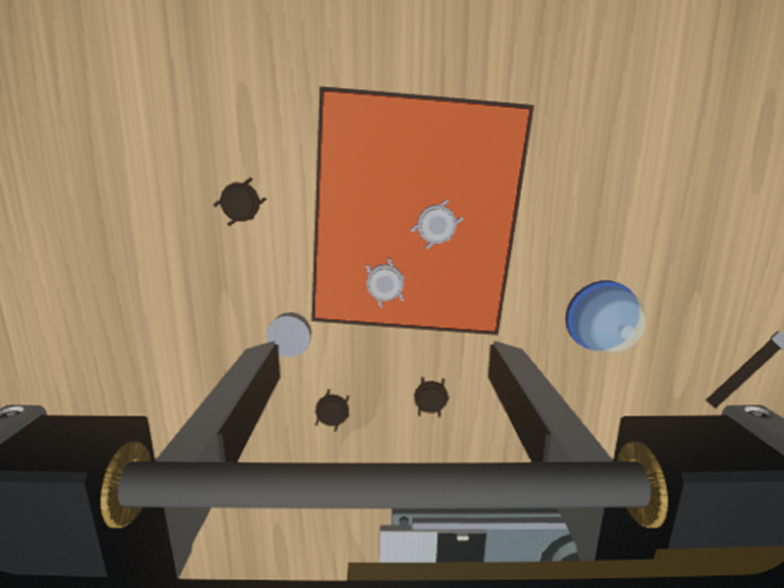

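View pics/side1.png

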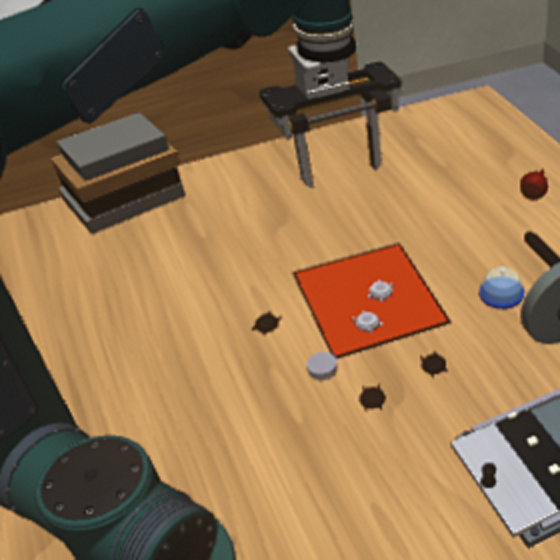

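The gripper body is a 177 mm bar along the jaw axis. With jaws along x over the nests it only just clears the press head, about 85 mm against 88.5 mm. So I'll pull the slide to its stop first.

Call:
step_arm([
  [1,-60,8,0,0],
  [1,-120,8,0,0],
  [1,-180,8,30,0],
  [1,-240,8,60,0],
  [1,-300,8,100,0],
  [1,-360,8,140,0],
  [1,-417,8,160,0],
  [1,-417,8,190,0],
  [1,-417,8,208,0],
  [1,-417,8,208,0],
  [-1,-417,8,208,0],
  [-1,-417,8,208,0],
  [-1,-417,8,208,0],
  [-1,-417,8,208,0],
  [-1,-417,4,208,0],
  [-1,-417,0,208,0],
  [-1,-417,-2,208,0],
])

```text
time: 5.1
tool_pos: [0.4276, -0.0972, 0.0419]
ee_rot: [-3.142, -0.0, 1.572]
wrist_force: [-0.5, 0.1, 0.2]
width: 0.0274
```

Call:
step_arm([
  [-1,0,0,0,0],
  [-1,0,0,0,0],
  [-1,0,0,0,0],
  [-1,0,0,0,0],
])

```text
time: 5.6
tool_pos: [0.4281, -0.0973, 0.042]
ee_rot: [3.142, -0.0, 1.572]
wrist_force: [0.2, 0.9, 0.1]
width: 0.0004
```

```bash
python3 - <<'E'
from h import *
s=cams.snapshot("side"); save(s,"side2.png",3.5,(250,180,420,330))
print([(d["position"],d["p"]) for d in models.pinpoint(s,"slide_knob")], [(d["position"],d["p"]) for d in models.pinpoint(s,"nest1")])
E
```

```text
[([0.4382, -0.0986, 0.0523], 0.94)] [([0.5239, -0.0418, 0.0346], 0.77), ([0.5209, -0.0948, 0.0321], 0.67), ([0.5256, -0.1583, 0.0337], 0.64)]
```

View pics/side2.png

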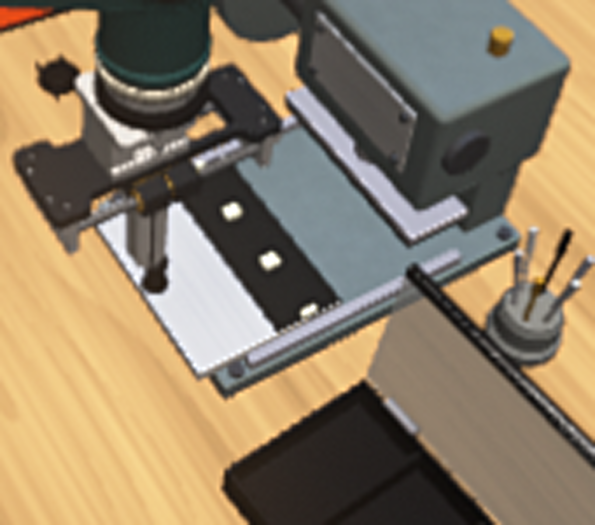

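```bash
python3 - <<'E'
from h import *
s=cams.snapshot("side"); t=cams.snapshot("top"); o=robot.get_obs(); print(o["tool_pos"])
for X in [o["tool_pos"],np.array(o["tool_pos"])+[0,0,.019],(0.438,-.0986,.063),(0.438,-.0986,.031)]: print((px(s,X)-[250,180])*3.5, (px(t,X)-[270,90])*4)
save(t,"top2.png",5,(290,170,400,250))
E
```

```text
[ 0.428  -0.0972  0.0419]
[143.2425 277.8575] [214.1939 606.7477]
[143.7462 263.4095] [216.8179 606.2091]
[156.11   257.8346] [219.4057 590.3298]
[154.9864 282.0418] [214.9597 591.6705]
```

View pics/top2.png

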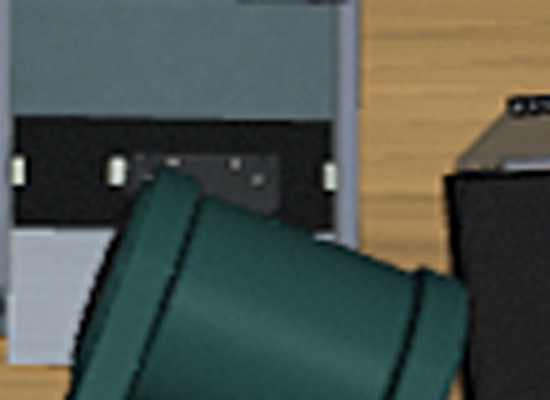

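Call:
step_arm([
  [1,0,0,-50,0],
  [1,-60,0,-110,0],
  [1,-120,0,-160,0],
  [1,-120,0,-160,0],
  [1,-120,0,-160,0],
])

```text
time: 6.48
tool_pos: [0.4291, -0.2194, 0.2041]
ee_rot: [3.138, 0.002, 1.569]
wrist_force: [-0.1, 0.5, -0.5]
width: 0.047
```

```bash
python3 - <<'E'
from h import *
s=cams.snapshot("wrist"); save(s,"w2.png",1.4); o=robot.get_obs(); print(o["tool_pos"],o["wrist_force"],o["width"])
for n in ["slide_knob","nest1"]: print([(d["position"],d["p"]) for d in models.pinpoint(s,n)])
for X in [(0.438,-.0986,.063),(0.438,-.0986,.031)]: print(px(s,X)*1.4)
E
```

```text
[ 0.4283 -0.2177  0.2022] [-0.6255  0.176  -0.401 ] 0.050967785985841896
[([0.5342, -0.3429, 0.0317], 0.68), ([0.4367, -0.098, 0.0533], 0.55), ([0.4743, -0.3518, -0.0016], 0.54)]
[([0.5224, -0.0988, 0.033], 0.8), ([0.5242, -0.1556, 0.0307], 0.65), ([0.5231, -0.0448, 0.0317], 0.63)]
[394.4652 119.3743]
[393.3797 124.2227]
```

View pics/w2.png

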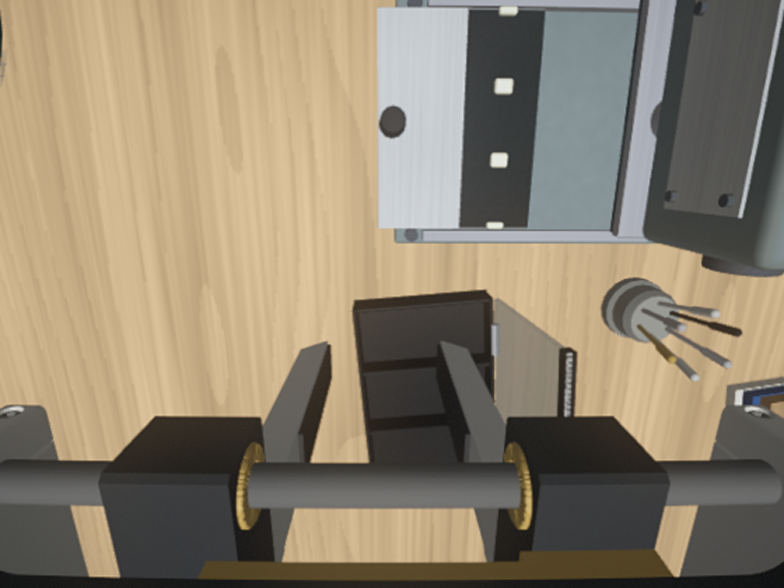

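```bash
python3 - <<'E'
from h import *
s=cams.snapshot("wrist"); o=robot.get_obs(); p=np.array(o["tool_pos"]); print(p)
for d in [(0,0,0),(.0255,0,0),(-.0255,0,0),(0,.008,0),(0,-.008,0)]: print(d,px(s,p+d)*1.4)
t=cams.snapshot("side"); save(t,"side3.png",3,(200,90,460,290)); 
for d in [(0,0,0),(.0255,0,0),(-.0255,0,0)]: print((px(t,p+d)-[200,90])*3)
for X in [(0.4375,-.0986,.063),(0.4375,-.0986,.031)]: print((px(t,X)-[200,90])*3)
E
```

```text
[ 0.4275 -0.2158  0.2003]
(0, 0, 0) [383.4595 339.1926]
(0.0255, 0, 0) [433.6466 339.2667]
(-0.0255, 0, 0) [333.2934 339.0887]
(0, 0.008, 0) [383.4755 324.2872]
(0, -0.008, 0) [383.4437 353.7999]
[357.292  500.7894]
[386.1721 486.963 ]
[327.7724 514.9026]
[283.3208 491.2261]
[282.3688 511.9734]
```

View pics/side3.png

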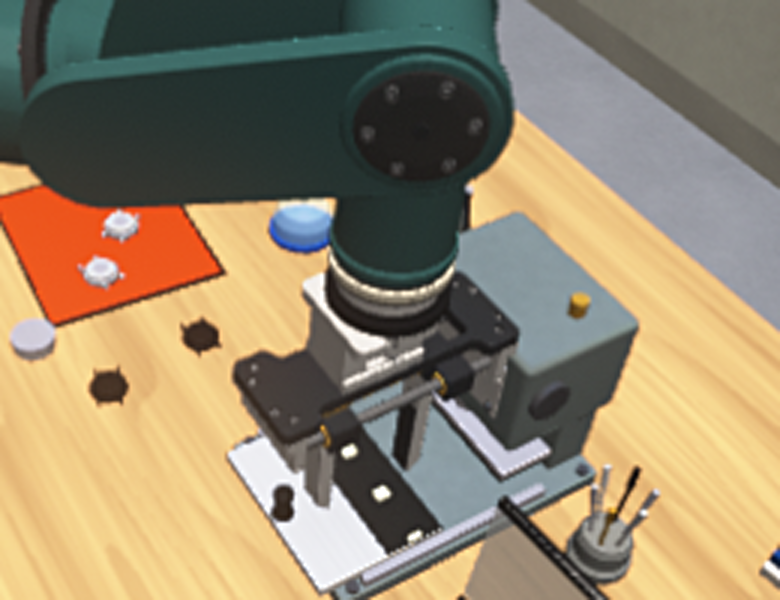

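My fingers closed above the knob. Both pictures put the real finger ends about 20 mm higher than the reported TCP. I'll check this with a gentle touch-down on clear bench.

Call:
step_arm([
  [-1,33,-54,60,0],
  [-1,66,-107,110,0],
  [-1,66,-107,150,0],
  [-1,66,-107,170,0],
  [-1,66,-107,175,0],
  [-1,66,-107,175,0],
  [-1,66,-107,175,0],
])

```text
time: 7.6
tool_pos: [0.3227, -0.1523, 0.0287]
ee_rot: [3.139, 0.002, 1.572]
wrist_force: [0.1, 0.1, -0.1]
width: 0.0041
```

Call:
step_arm([
  [-1,0,0,5,0],
  [-1,0,0,10,0],
  [-1,0,0,15,0],
  [-1,0,0,15,0],
])

```text
time: 8.1
tool_pos: [0.3206, -0.1511, 0.0113]
ee_rot: [-3.141, -0.001, 1.572]
wrist_force: [-0.2, -0.1, -0.2]
width: 0.0003
```

Call:
step_arm([
  [-1,0,0,3,0],
  [-1,0,0,6,0],
  [-1,0,0,9,0],
  [-1,0,0,9,0],
  [-1,0,0,9,0],
])

```text
time: 8.72
tool_pos: [0.3211, -0.1514, 0.003]
ee_rot: [3.141, -0.0, 1.572]
wrist_force: [0.6, 0.1, -0.5]
width: 0.0004
```

Call:
step_arm([
  [-1,0,0,3,0],
  [-1,0,0,5,0],
  [-1,0,0,5,0],
])

```text
time: 9.1
tool_pos: [0.3209, -0.1512, -0.0023]
ee_rot: [-3.141, -0.0, 1.572]
wrist_force: [1.7, 1.1, 0.2]
width: 0.0004
```

```bash
python3 - <<'E'
from h import *
o=robot.get_obs(); p=np.array(o["tool_pos"]); print(p,o["wrist_force"])
t=cams.snapshot("side"); c=px(t,p); print(c); x0,y0=int(c[0])-50,int(c[1])-60
save(t,"side4.png",5,(x0,y0,x0+100,y0+100)); print((c-[x0,y0])*5,(px(t,p+[0,0,.02])-[x0,y0])*5)
E
```

```text
[ 0.3209 -0.1512 -0.0023] [1.6692 1.0517 0.2015]
[265.2453 300.7738]
[251.2266 303.8688] [250.0346 284.5838]
```

View pics/side4.png

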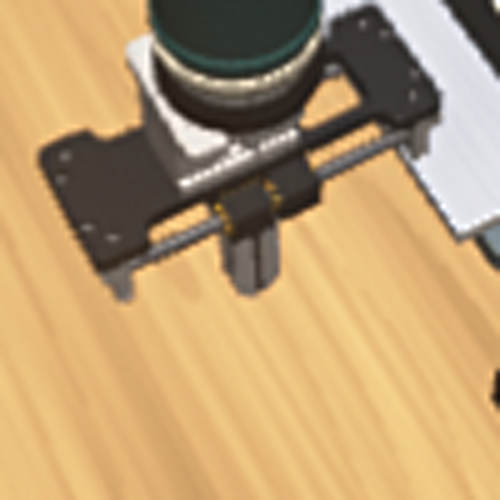

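Call:
step_arm([
  [-1,0,0,3,0],
  [-1,0,0,6,0],
  [-1,0,0,8,0],
  [-1,0,0,8,0],
])

```text
time: 9.65
tool_pos: [0.3209, -0.1513, -0.0103]
ee_rot: [-3.141, -0.0, 1.572]
wrist_force: [0.3, 1.0, 0.2]
width: 0.0005
```

Call:
step_arm([
  [-1,0,0,2,0],
  [-1,0,0,4,0],
  [-1,0,0,4,0],
])

```text
time: 10.02
tool_pos: [0.3209, -0.1512, -0.0143]
ee_rot: [-3.141, -0.0, 1.572]
wrist_force: [0.1, -0.2, -0.1]
width: 0.0005
```

Call:
step_arm([
  [-1,0,0,2,0],
  [-1,0,0,3,0],
  [-1,0,0,3,0],
])

```text
time: 10.4
tool_pos: [0.321, -0.1513, -0.0172]
ee_rot: [-3.141, -0.0, 1.572]
wrist_force: [0.3, -0.1, -0.2]
width: 0.0005
```

Call:
step_arm([
  [-1,0,0,1,0],
  [-1,0,0,2,0],
  [-1,0,0,2,0],
])

```text
time: 10.78
tool_pos: [0.321, -0.1513, -0.0191]
ee_rot: [-3.141, -0.0, 1.572]
wrist_force: [0.6, 0.6, 0.1]
width: 0.0005
```

Call:
step_arm([
  [-1,0,0,1,0],
  [-1,0,0,2,0],
  [-1,0,0,2,0],
])

```text
time: 11.15
tool_pos: [0.321, -0.1513, -0.0212]
ee_rot: [-3.141, -0.0, 1.572]
wrist_force: [0.4, 0.0, -0.2]
width: 0.0005
```

Call:
step_arm([
  [-1,0,0,1,0],
  [-1,0,0,2,0],
  [-1,0,0,2,0],
])

```text
time: 11.52
tool_pos: [0.321, -0.1513, -0.0232]
ee_rot: [-3.141, -0.0, 1.572]
wrist_force: [0.5, -0.3, -0.6]
width: 0.0004
```

Call:
step_arm([
  [-1,0,0,1,0],
  [-1,0,0,2,0],
  [-1,0,0,2,0],
])

```text
time: 11.9
tool_pos: [0.321, -0.1513, -0.0251]
ee_rot: [-3.141, -0.0, 1.572]
wrist_force: [-0.2, -0.1, -0.1]
width: 0.0005
```

Call:
step_arm([
  [-1,0,0,1,0],
  [-1,0,0,2,0],
  [-1,0,0,2,0],
])

```text
time: 12.28
tool_pos: [0.3211, -0.1514, -0.0263]
ee_rot: [-3.141, -0.0, 1.572]
wrist_force: [-2.8, 1.5, 4.8]
width: 0.0003
```

```bash
python3 - <<'E'
from h import *
o=robot.get_obs(); p=np.array(o["tool_pos"]); print(p,o["wrist_force"],o["joint_positions"],o["joint_torque"])
t=cams.snapshot("side"); c=px(t,p); x0,y0=int(c[0])-40,int(c[1])-60
save(t,"side5.png",7,(x0,y0,x0+80,y0+80)); 
for h in [0,.01,.02,.03,.04]: print(h,(px(t,p+[0,-.008,h])-[x0,y0])*7)
E
```

```text
[ 0.3211 -0.1514 -0.0263] [-2.8099  1.5128  4.846 ] [-0.6008 -0.2234  2.0846  0.      1.2806 -0.602 ] [ -0.1047 -15.6095 -25.5724   0.0755  -0.7401  -0.0002]
0 [294.312  438.5853]
0.01 [293.588 425.742]
0.02 [292.8534 412.7012]
0.03 [292.1081 399.4585]
0.04 [291.3518 386.0093]
```

View pics/side5.png

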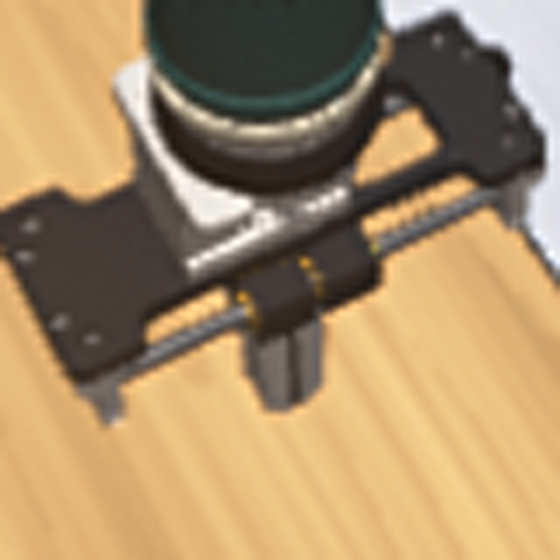

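Contact is at reported z = -0.026, so the real tips sit 26 mm above the reported TCP. I'll use that offset from here on. Next is the knob again.

Call:
step_arm([
  [0.1,0,0,-60,0],
  [0.1,27,58,-110,0],
  [0.1,53,116,-126,0],
  [0.1,53,116,-80,0],
  [0.1,53,116,-50,0],
  [0.1,53,116,-36,0],
  [0.1,53,116,-36,0],
  [-1,53,116,-36,0],
  [-1,53,116,-36,0],
  [-1,53,116,-36,0],
  [-1,53,116,-36,0],
  [-1,53,116,-36,0],
])

```text
time: 13.82
tool_pos: [0.437, -0.0984, 0.0094]
ee_rot: [3.141, 0.0, 1.572]
wrist_force: [-2.3, -0.1, 3.4]
width: 0.0173
```

```bash
python3 - <<'E'
from h import *
s=cams.snapshot("wrist"); o=robot.get_obs(); p=np.array(o["tool_pos"]); print(p,o["width"])
q=np.array([.4275,-.2158,.2003])-p
R=np.array(s["R"]);s2=dict(s);s2["t"]=np.array(s["t"])-R@q
for d in [(.0255,.008,.026),(.0255,-.008,.026),(-.0255,.008,.026)]: print(px(s2,p+q+d)*1.4)
E
```

```text
[ 0.437  -0.0984  0.0094] 0.017528524488704143
[440.8669 344.1881]
[439.5503 376.9431]
[326.3209 344.1398]
```

Gripped at 17.5 mm, and the wrist picture agrees with the 26 mm offset. Now I'll pull the slide to its stop.

Call:
step_arm([
  [-1,0,-2,0,0],
  [-1,0,-4,0,0],
  [-1,0,-6,0,0],
  [-1,0,-6,0,0],
])

```text
time: 14.38
tool_pos: [0.4366, -0.0985, 0.0095]
ee_rot: [3.129, 0.0, 1.572]
wrist_force: [15.4, 0.5, -7.8]
width: 0.0176
```

The slide is at its stop (knob x 0.4366), so the nests are at x = 0.5246 and y = -0.0985 ± 0.056. Next I'll fetch the first watch.

Call:
step_arm([
  [0.4,0,0,0,0],
  [0.4,0,0,0,0],
  [0.4,0,0,-50,0],
  [0.4,20,0,-110,0],
  [0.4,80,0,-140,-5],
  [0.4,140,-7,-140,-10],
  [0.4,200,-7,-140,-17],
  [0.4,260,-7,-140,-17],
  [0.4,320,-7,-140,-17],
  [0.4,360,-7,-140,-17],
  [0.4,380,-7,-140,-17],
  [0.4,389,-7,-140,-17],
  [0.4,389,-7,-140,-17],
  [0.4,389,-7,-140,-17],
])

```text
time: 16.12
tool_pos: [0.4238, 0.2895, 0.1491]
ee_rot: [-3.142, 0.0, 1.867]
wrist_force: [-0.1, -0.6, 0.4]
width: 0.0661
```

```bash
cat >> h.py <<'E'
def wlook(s,zt=0.014,pr=True):
    im=s["pixels"].astype(int); sat=im.max(2)-im.min(2)
    m=((sat<50)&(im.max(2)>105)).astype(np.uint8); m[300:]=0
    n,l,st,c=cv2.connectedComponentsWithStats(m); out=[]
    for i in range(1,n):
        if not 300<st[i,4]<9000: continue
        v,u=np.nonzero(l==i); P=np.array([onz(s,a,b,zt)[:2] for a,b in zip(u,v)])
        rc=cv2.minAreaRect((P*1000).astype(np.float32)); wh=sorted(rc[1])
        C=np.cov(P.T); w,V=np.linalg.eigh(C); ang=np.degrees(np.arctan2(V[1,1],V[0,1]))%180
        area=np.pi*4*np.sqrt(np.prod(w))*1e6
        print(c[i].round(),"cm",P.mean(0),"rect",np.round(rc[0],1),np.round(wh,1),"axis",round(ang,1),"rectang",round(rc[2],1),"ratio",round(np.sqrt(w[1]/w[0]),3))
E
python3 - <<'E'
from h import *
s=cams.snapshot("wrist"); o=robot.get_obs(); print(o["tool_pos"],o["ee_rot"],o["width"]); wlook(s)
plan([(.4305,.2912,0.0,np.radians(107))])
E
```

```text
[0.4239 0.2896 0.1492] [3.1413 0.0003 1.8669] 0.06542818972292073
[342. 160.] cm [0.4822 0.3534] rect [482.7 353. ] [40.4 48.1] axis 40.0 rectang 39.2 ratio 1.1
[280. 198.] cm [0.4299 0.2929] rect [430.6 293.1] [39.6 47.5] axis 109.5 rectang 16.9 ratio 1.116
[178. 221.] cm [0.3253 0.2323] rect [325.2 231.7] [48.3 48.3] axis 26.3 rectang 62.1 ratio 1.004
[471. 285.] cm [0.6907 0.256 ] rect [688.5 268.8] [58.8 62.6] axis 9.8 rectang 9.2 ratio 1.269
[np.float64(-0.4), np.float64(6.8), np.float64(149.2), np.float64(-0.0)]
```

Call:
step_arm([
  [0.4,1,7,50,-1],
  [0.4,1,7,100,-1],
  [0.4,1,7,140,-1],
  [0.4,1,7,160,-1],
  [0.4,1,7,169,-1],
  [0.4,1,7,169,-1],
  [-1,1,7,169,-1],
  [-1,1,7,169,-1],
  [-1,1,7,169,-1],
  [-1,1,7,169,-1],
  [-1,1,7,169,-1],
])

```text
time: 17.55
tool_pos: [0.4304, 0.294, -0.0192]
ee_rot: [3.14, -0.0, 1.886]
wrist_force: [0.2, -0.6, 4.8]
width: 0.0392
```

```bash
python3 - <<'E'
from h import *
h=np.pi/2
plan([(.43,.294,.12,1.886),(.43,-.097,.12,h),(.5226,-.097,.12,h)])
E
```

```text
[np.float64(0.1), np.float64(-0.4), np.float64(-139.2), np.float64(0.0)]
[np.float64(-371.6), np.float64(-121.7), np.float64(-139.2), np.float64(18.1)]
[np.float64(-400.3), np.float64(-33.7), np.float64(-139.2), np.float64(18.1)]
```

Call:
step_arm([
  [-1,0,0,-40,0],
  [-1,0,0,-90,0],
  [-1,0,0,-139,0],
  [-1,-55,-18,-139,4],
  [-1,-110,-36,-139,8],
  [-1,-165,-54,-139,12],
  [-1,-220,-72,-139,18],
  [-1,-275,-90,-139,18],
  [-1,-330,-108,-139,18],
  [-1,-355,-116,-139,18],
  [-1,-372,-122,-139,18],
  [-1,-372,-122,-139,18],
  [-1,-372,-122,-139,18],
])

```text
time: 19.18
tool_pos: [0.4291, -0.097, 0.1185]
ee_rot: [-3.141, -0.001, 1.572]
wrist_force: [0.0, -0.1, -1.0]
width: 0.039
```

```bash
python3 - <<'E'
from h import *
s=cams.snapshot("wrist"); o=robot.get_obs(); p=np.array(o["tool_pos"]); print(p,o["ee_rot"],o["width"])
save(s,"w3.png",3,(170,120,390,290)); print((px(s,p+[0,0,.028])-[170,120])*3)
h=np.pi/2
plan([(.5226,-.097,.12,h),(.5226,-.097,.008,h)])
E
```

```text
[ 0.4292 -0.0969  0.1187] [-3.1412 -0.0007  1.5729] 0.03863349590689521
[312.268  416.5092]
[np.float64(-0.3), np.float64(93.4), np.float64(-1.3), np.float64(0.1)]
[np.float64(-0.3), np.float64(93.4), np.float64(110.7), np.float64(0.1)]
```

View pics/w3.png

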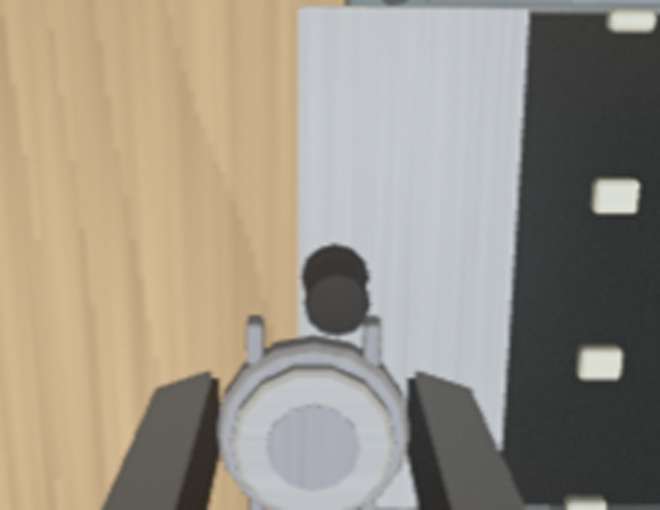

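The watch is held square (lugs at 255 and 373, centre 312) and centred. I'll descend just short of the press head, then move forward low, watching the force.

Call:
step_arm([
  [-1,-1,40,0,0],
  [-1,-1,75,20,0],
  [-1,-1,81,60,0],
  [-1,-1,81,90,0],
  [-1,-1,81,97,0],
  [-1,-1,85,97,0],
  [-1,-1,89,97,0],
  [-1,-1,89,97,0],
  [-1,-1,91,97,0],
  [-1,-1,91,97,0],
])

```text
time: 20.48
tool_pos: [0.5206, -0.0988, 0.0223]
ee_rot: [3.141, 0.0, 1.572]
wrist_force: [-0.2, 0.3, -0.8]
width: 0.039
```

Call:
step_arm([
  [-1,0,2,0,0],
  [-1,0,2,0,0],
  [-1,0,3,0,0],
  [-1,0,3,0,0],
])

```text
time: 20.98
tool_pos: [0.523, -0.0986, 0.0218]
ee_rot: [-3.141, -0.0, 1.572]
wrist_force: [-0.6, 0.3, -1.4]
width: 0.0388
```

Call:
step_arm([
  [-1,0,1,0,0],
  [-1,0,1,4,0],
  [-1,0,1,8,0],
  [-1,0,1,11,0],
  [-1,0,1,13,0],
  [-1,0,1,14,0],
  [-1,0,1,14,0],
])

```text
time: 21.85
tool_pos: [0.5227, -0.0986, 0.0088]
ee_rot: [-3.138, -0.0, 1.571]
wrist_force: [-7.6, 0.5, 6.1]
width: 0.0388
```

Call:
step_arm([
  [-0.8,0,0,0,0],
  [0.3,0,0,0,0],
  [0.3,0,0,0,0],
  [0.3,0,0,0,0],
  [0.3,0,-12,-20,0],
  [0.3,0,-22,-60,0],
  [0.3,0,-70,-110,0],
  [0.3,0,-94,-110,0],
  [0.3,0,-94,-110,0],
])

```text
time: 22.98
tool_pos: [0.4305, -0.099, 0.1196]
ee_rot: [3.138, 0.001, 1.571]
wrist_force: [-0.8, -0.4, -1.0]
width: 0.0608
```

```bash
python3 - <<'E'
from h import *
s=cams.snapshot("wrist"); o=robot.get_obs(); p=np.array(o["tool_pos"]); print(p,o["wrist_force"],o["width"])
im=s["pixels"].astype(int)
# where would the watch and tongues be
print("px nest2",px(s,(.5246,-.0985,.042)))
g=im.min(2); m=(g>150).astype(np.uint8); n,l,st,c=cv2.connectedComponentsWithStats(m)
for i in range(1,n):
    if 20<st[i,4]<6000 and c[i,1]<300: print(st[i],c[i].round(1),"z39",onz(s,*c[i],.039)[:2],"z47",onz(s,*c[i],.047)[:2])
for n in ["watch1","nest1"]: print(n,[(np.round(d["position"],4),round(d["p"],2)) for d in models.pinpoint(s,n)])
save(s,"w4.png",2,(180,0,480,240))
E
```

```text
[ 0.4308 -0.0989  0.1187] [-0.5958  0.1612 -0.2935] 0.06105031299505555
px nest2 [372.1903 212.2914]
[371 120  37   7 108] [381.9 122.8] z39 [ 0.5273 -0.0162] z47 [ 0.5246 -0.0163]
[366 178  15  10 139] [372.8 182.5] z39 [ 0.5237 -0.0703] z47 [ 0.5211 -0.0688]
[ 351  190   40   54 1244] [370.2 217.4] z39 [ 0.5241 -0.1045] z47 [ 0.5215 -0.1021]
[367 285  94  11 615] [415.3 291.3] z39 [ 0.5788 -0.1853] z47 [ 0.5747 -0.1807]
[305 289  25   7 159] [316.7 292. ] z39 [ 0.4752 -0.1854] z47 [ 0.474  -0.1807]
[  5 290  12   4  25] [ 11.2 291.6] z39 [ 0.1525 -0.186 ] z47 [ 0.1602 -0.1813]
[533 290  11   4  23] [537.1 291.6] z39 [ 0.7115 -0.1875] z47 [ 0.7037 -0.1828]
watch1 [(array([ 0.5215, -0.1001,  0.0325]), 0.73)]
nest1 [(array([ 0.5248, -0.0429,  0.0351]), 0.72), (array([ 0.5213, -0.1532,  0.0317]), 0.56)]
```

View pics/w4.png

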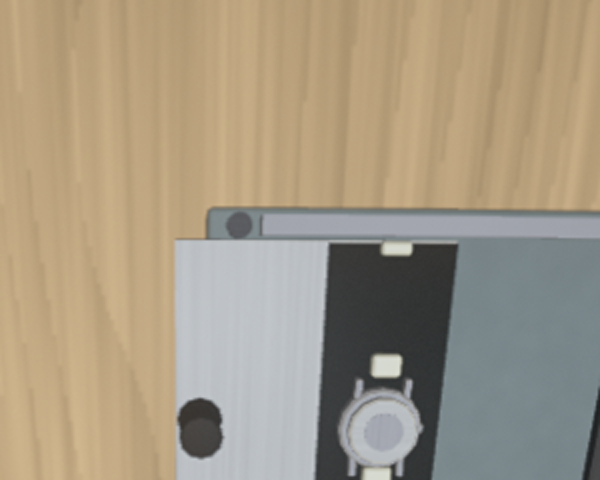

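The watch is seated in nest 2 with its lugs astride the tongue, about 2 mm towards -x. Now the second watch.

Call:
step_arm([
  [0.4,40,0,-31,0],
  [0.4,100,0,-31,0],
  [0.4,160,0,-31,10],
  [0.4,220,0,-31,20],
  [0.4,280,15,-31,30],
  [0.4,340,30,-31,40],
  [0.4,400,45,-31,50],
  [0.4,452,52,-31,50],
  [0.4,452,52,-31,50],
  [0.4,452,52,-31,50],
  [0.4,452,52,-31,50],
])

```text
time: 24.5
tool_pos: [0.4819, 0.352, 0.1486]
ee_rot: [3.141, 0.001, 0.698]
wrist_force: [0.0, -0.3, -0.1]
width: 0.0659
```

```bash
python3 - <<'E'
from h import *
s=cams.snapshot("wrist"); o=robot.get_obs(); print(o["tool_pos"],o["ee_rot"],o["width"]); wlook(s)
plan([(.4825,.3532,-.02,np.radians(39.7))])
E
```

```text
[0.482  0.3518 0.149 ] [3.1411 0.0004 0.6977] 0.06578921798975108
[472. 126.] cm [0.6796 0.2416] rect [667.8 249.3] [70.8 90.5] axis 4.6 rectang 63.1 ratio 1.077
[274. 197.] cm [0.4836 0.3538] rect [484.  353.4] [39.5 47.3] axis 42.1 rectang 40.0 ratio 1.11
[np.float64(1.3), np.float64(-0.8), np.float64(169.0), np.float64(0.3)]
```

Call:
step_arm([
  [0.4,2,0,50,0],
  [0.4,2,0,100,0],
  [0.4,2,0,140,0],
  [0.4,2,0,160,0],
  [0.4,2,0,169,0],
  [0.4,2,0,169,0],
  [-1,2,0,169,0],
  [-1,2,0,169,0],
  [-1,2,0,169,0],
  [-1,2,0,169,0],
  [-1,2,0,169,0],
])

```text
time: 25.92
tool_pos: [0.4839, 0.3549, -0.0191]
ee_rot: [3.141, -0.002, 0.699]
wrist_force: [-0.3, 0.0, 3.9]
width: 0.0387
```

```bash
python3 - <<'E'
from h import *
h=np.pi/2; o=robot.get_obs(); print(o["tool_pos"],o["ee_rot"],o["width"])
plan([(.43,.2,.12,h),(.43,-.1545,.12,h)])
E
```

```text
[ 0.4839  0.3549 -0.0191] [ 3.1411 -0.0015  0.6994] 0.03871308143942211
[np.float64(-141.0), np.float64(83.8), np.float64(-139.1), np.float64(-49.9)]
[np.float64(-369.2), np.float64(355.0), np.float64(-139.1), np.float64(-49.9)]
```

Call:
step_arm([
  [-1,0,0,-50,0],
  [-1,0,0,-100,0],
  [-1,-20,10,-139,-5],
  [-1,-70,42,-139,-15],
  [-1,-120,74,-139,-25],
  [-1,-155,100,-139,-35],
  [-1,-190,142,-139,-45],
  [-1,-226,185,-139,-49],
  [-1,-262,228,-139,-49],
  [-1,-298,271,-139,-49],
  [-1,-334,313,-139,-49],
  [-1,-355,338,-139,-49],
  [-1,-369,355,-139,-49],
  [-1,-369,355,-139,-49],
  [-1,-369,355,-139,-49],
])

```text
time: 27.8
tool_pos: [0.4292, -0.1537, 0.1185]
ee_rot: [-3.141, -0.001, 1.555]
wrist_force: [0.3, 0.5, -0.5]
width: 0.0386
```

```bash
cat >> h.py <<'E'
def held(s,o):
    "held watch: centre offset from TCP and lug axis, on plane of the case (tip+6mm)"
    im=s["pixels"].astype(int); p=np.array(o["tool_pos"]); z=p[2]+.026+.010
    c=px(s,p+[0,0,.036]); sat=im.max(2)-im.min(2)
    v,u=np.mgrid[0:420,0:560]; m=((sat<28)&(im.max(2)>95)&(np.hypot(u-c[0],v-c[1])<45)).astype(np.uint8)
    e=cv2.Canny(s["pixels"],60,150)
    g=cv2.cvtColor(s["pixels"],cv2.COLOR_RGB2GRAY); k=cv2.HoughCircles(g,cv2.HOUGH_GRADIENT,1,10,param1=120,param2=12,minRadius=22,maxRadius=36)
    print("tcp px",c)
    if k is not None:
        for q in k[0]:
            if np.hypot(*(q[:2]-c))<15: print(q, "off(world mm)",(onz(s,q[0],q[1],z)-p)[:2]*1000)
E
python3 - <<'E'
from h import *
s=cams.snapshot("wrist"); o=robot.get_obs(); p=np.array(o["tool_pos"]); print(p,o["ee_rot"],o["width"]); held(s,o)
h=np.pi/2
plan([(.511,-.1545,.022,h),(.5226,-.1545,.022,h)])
E
```

```text
[ 0.4293 -0.1535  0.1186] [-3.141  -0.001   1.5556] 0.038437955546530574
tcp px [274.1182 264.322 ]
[273.5 268.5  25.4] off(world mm) [-0.4168 -2.7339]
[277.5 257.5  25.2] off(world mm) [2.0836 4.3922]
[267.5 259.5  24.3] off(world mm) [-3.8905  3.1975]
[272.5 278.5  24.3] off(world mm) [-1.1375 -9.377 ]
[np.float64(0.3), np.float64(81.7), np.float64(96.6), np.float64(-0.9)]
[np.float64(0.5), np.float64(93.3), np.float64(96.6), np.float64(-0.9)]
```

Call:
step_arm([
  [-1,0,40,0,-1],
  [-1,0,75,20,-1],
  [-1,0,81,60,-1],
  [-1,0,81,90,-1],
  [-1,0,81,97,-1],
  [-1,0,85,97,-1],
  [-1,0,89,97,-1],
  [-1,0,91,97,-1],
  [-1,0,93,97,-1],
  [-1,0,94,97,-1],
  [-1,0,94,97,-1],
])

```text
time: 29.22
tool_pos: [0.5229, -0.1562, 0.0219]
ee_rot: [-3.141, -0.0, 1.572]
wrist_force: [-3.4, -0.7, 0.3]
width: 0.0387
```

Call:
step_arm([
  [-1,0,0,4,0],
  [-1,0,0,8,0],
  [-1,0,0,11,0],
  [-1,0,0,13,0],
  [-1,0,0,14,0],
  [-1,0,0,14,0],
])

```text
time: 29.98
tool_pos: [0.5231, -0.1559, 0.0112]
ee_rot: [3.141, -0.0, 1.572]
wrist_force: [-11.9, 2.6, 15.1]
width: 0.0389
```

It's sitting about 3 mm high, probably riding on a tongue because y is off. I'll lift it, shift +y and lower again.

Call:
step_arm([
  [-1,0,0,-5,0],
  [-1,0,0,-8,0],
  [-1,3,-1,-8,0],
  [-1,3,-1,-8,0],
  [-1,3,-1,-4,0],
  [-1,3,-1,0,0],
  [-1,3,-1,0,0],
])

```text
time: 30.85
tool_pos: [0.5231, -0.1537, 0.0086]
ee_rot: [3.14, 0.001, 1.572]
wrist_force: [-0.7, -0.6, 2.2]
width: 0.0389
```

Call:
step_arm([
  [-0.8,0,0,0,0],
  [0.3,0,0,0,0],
  [0.3,0,0,0,0],
  [0.3,0,0,0,0],
  [0.3,0,-12,-20,0],
  [0.3,0,-22,-60,0],
  [0.3,20,-70,-110,0],
  [0.3,20,-94,-110,0],
  [0.3,20,-94,-110,0],
])

```text
time: 31.98
tool_pos: [0.428, -0.1332, 0.1192]
ee_rot: [3.139, 0.001, 1.572]
wrist_force: [0.4, 0.0, -0.3]
width: 0.0612
```

```bash
python3 - <<'E'
from h import *
s=cams.snapshot("wrist"); o=robot.get_obs(); p=np.array(o["tool_pos"]); print(p,o["wrist_force"],o["width"])
for n in ["watch1","nest1"]: print(n,[(np.round(d["position"],4),round(d["p"],2)) for d in models.pinpoint(s,n)])
t=cams.snapshot("top"); print([(np.round(d["position"],4),round(d["p"],2)) for d in models.pinpoint(t,"watch1")])
u=cams.snapshot("side"); 
a=cv2.resize(s["pixels"][60:300,280:480],None,fx=2.2,fy=2.2); b=cv2.resize(u["pixels"][200:320,250:380],None,fx=3,fy=3)
h=max(a.shape[0],b.shape[0]); c=np.zeros((h,a.shape[1]+b.shape[1],3),np.uint8); c[:a.shape[0],:a.shape[1]]=a; c[:b.shape[0],a.shape[1]:]=b
cv2.imwrite("pics/chk5.png",c[:,:,::-1])
plan([(.4366,-.0985,.12,np.pi),(.4366,-.0985,.01,np.pi)])
E
```

```text
[ 0.4285 -0.1332  0.1183] [ 0.4668 -0.2367 -0.4249] 0.06106967115462055
watch1 [(array([ 0.5203, -0.0966,  0.0299]), 0.61)]
nest1 [(array([ 0.5228, -0.0433,  0.0313]), 0.62)]
[(array([ 0.5228, -0.1021,  0.0267]), 0.66), (array([ 0.2835,  0.3767, -0.0032]), 0.54), (array([0.4825, 0.1599, 0.0005]), 0.51), (array([0.3663, 0.1375, 0.0005]), 0.48)]
[np.float64(34.6), np.float64(8.0), np.float64(-3.1), np.float64(-89.9)]
[np.float64(34.6), np.float64(8.0), np.float64(106.9), np.float64(-89.9)]
```

View pics/chk5.png

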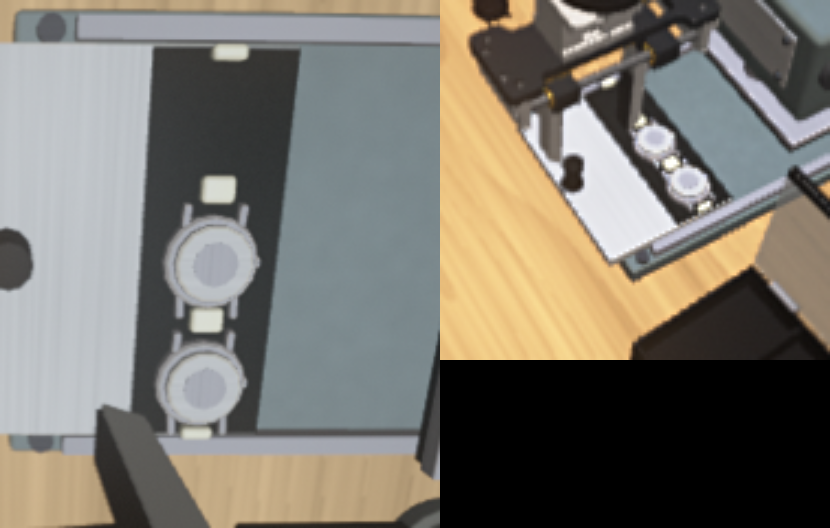

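Both watches are seated in nests, at (212,262) and (203,383) in the crop. Now I'll grip the knob with jaws along y and push the slide home.

Call:
step_arm([
  [0.1,15,4,-3,10],
  [0.1,35,8,-3,20],
  [0.1,35,8,-3,30],
  [0.1,35,8,-3,40],
  [0.1,35,8,-3,50],
  [0.1,35,8,-3,60],
  [0.1,35,8,-3,70],
  [0.1,35,8,20,80],
  [0.1,35,8,50,90],
  [0.1,35,8,80,90],
  [0.1,35,8,107,90],
  [0.1,35,8,107,90],
  [0.1,35,8,107,90],
  [-1,35,8,107,90],
  [-1,35,8,107,90],
  [-1,35,8,107,90],
  [-1,35,8,107,90],
  [-1,35,8,107,90],
])

```text
time: 34.52
tool_pos: [0.4365, -0.0988, 0.0112]
ee_rot: [3.14, -0.0, 0.001]
wrist_force: [-0.5, -2.8, 1.0]
width: 0.0173
```

Call:
step_arm([
  [-1,6,0,0,0],
  [-1,14,0,0,0],
  [-1,24,0,0,0],
  [-1,34,0,0,0],
  [-1,44,0,0,0],
  [-1,54,0,0,0],
  [-1,64,0,0,0],
  [-1,74,0,0,0],
  [-1,84,0,0,0],
  [-1,94,0,0,0],
  [-1,102,0,0,0],
  [-1,108,0,0,0],
  [-1,112,0,0,0],
  [-1,115,0,0,0],
  [-1,117,0,0,0],
  [-1,118,0,0,0],
  [-1,118,0,0,0],
])

```text
time: 36.65
tool_pos: [0.5513, -0.099, 0.0112]
ee_rot: [3.14, 0.008, 0.001]
wrist_force: [-11.4, -4.6, 9.7]
width: 0.0177
```

The slide is home: it moved 114.8 mm and stopped at 11 N. I'll release it and go to the crank.

Call:
step_arm([
  [0.1,-1,0,0,0],
  [0.1,-1,0,0,0],
  [0.1,-1,0,0,0],
  [0.1,-1,0,-50,0],
  [0.1,-20,0,-110,-5],
  [0.1,-35,0,-170,-15],
  [0.1,-35,-40,-209,-25],
  [0.1,-35,-100,-209,-35],
  [0.1,-35,-160,-209,-45],
  [0.1,-35,-206,-209,-55],
  [0.1,20,-206,-209,-65],
  [0.1,60,-206,-209,-75],
  [0.1,88,-206,-209,-85],
  [0.1,88,-206,-209,-90],
  [0.1,88,-206,-209,-90],
  [0.1,88,-206,-209,-90],
])

```text
time: 38.65
tool_pos: [0.642, 0.1083, 0.22]
ee_rot: [3.141, -0.0, 1.571]
wrist_force: [0.1, 0.7, 0.0]
width: 0.0516
```

```bash
python3 - <<'E'
from h import *
o=robot.get_obs(); print(o["time"],o["tool_pos"],o["ee_rot"],o["width"])
for c in ["wrist","side","top"]:
    s=cams.snapshot(c)
    for n in ["crank_grip","wheel_axis","slide_knob","press"]: print(c,n,[(np.round(d["position"],4),round(d["p"],2)) for d in models.pinpoint(s,n)][:2])
E
```

```text
38.65 [0.642  0.1083 0.22  ] [ 3.1414 -0.0004  1.5711] 0.051600255739199914
wrist crank_grip [(array([0.6379, 0.1102, 0.214 ]), 0.88)]
wrist wheel_axis []
wrist slide_knob []
wrist press []
side crank_grip [(array([0.6393, 0.1048, 0.2147]), 0.7)]
side wheel_axis []
side slide_knob [(array([ 0.5539, -0.1006,  0.0482]), 0.84)]
side press [(array([ 0.6389, -0.0993,  0.0003]), 0.62)]
top crank_grip []
top wheel_axis []
top slide_knob [(array([ 0.5529, -0.102 ,  0.0512]), 0.88)]
top press [(array([ 0.6368, -0.1005,  0.0021]), 0.72)]
```

Call:
step_arm([
  [0.1,0,-3,20,0],
  [0.1,0,-3,40,0],
  [0.1,0,-3,50,0],
  [0.1,0,-3,50,0],
  [-1,0,-3,50,0],
  [-1,0,-3,50,0],
  [-1,0,-3,50,0],
  [-1,0,-3,50,0],
  [-1,0,-3,50,0],
])

```text
time: 40.52
tool_pos: [0.6386, 0.108, 0.1703]
ee_rot: [-3.141, -0.0, 1.572]
wrist_force: [-3.6, -0.1, 1.6]
width: 0.0191
```

Call:
step_arm([
  [-1,0,9,1,0],
  [-1,0,21,5,0],
  [-1,0,32,12,0],
  [-1,0,41,21,0],
  [-1,0,47,33,0],
  [-1,0,50,46,0],
  [-1,0,50,46,0],
])

```text
time: 41.4
tool_pos: [0.6895, 0.1079, 0.1206]
ee_rot: [-3.14, 0.0, 1.572]
wrist_force: [4.2, 0.4, -4.2]
width: 0.0192
```

Call:
step_arm([
  [-1,0,-2,13,0],
  [-1,0,-7,25,0],
  [-1,0,-15,35,0],
  [-1,0,-25,43,0],
  [-1,0,-37,48,0],
  [-1,0,-50,50,0],
  [-1,0,-50,50,0],
])

```text
time: 42.28
tool_pos: [0.6365, 0.108, 0.0706]
ee_rot: [-3.136, 0.0, 1.572]
wrist_force: [1.6, 0.0, -8.7]
width: 0.0195
```

Call:
step_arm([
  [-1,0,-12,-1,0],
  [-1,0,-24,-5,0],
  [-1,0,-34,-13,0],
  [-1,0,-42,-23,0],
  [-1,0,-47,-35,0],
  [-1,0,-49,-48,0],
  [-1,0,-49,-48,0],
])

```text
time: 43.15
tool_pos: [0.5902, 0.1082, 0.1257]
ee_rot: [3.139, -0.001, 1.572]
wrist_force: [-5.8, 0.4, 2.7]
width: 0.019
```

Call:
step_arm([
  [-1,0,3,-12,0],
  [-1,0,9,-23,0],
  [-1,0,18,-33,0],
  [-1,0,29,-40,0],
  [-1,0,41,-44,0],
  [-1,0,49,-45,0],
  [-1,0,49,-45,0],
  [-1,0,49,-45,0],
  [-1,0,49,-45,0],
])

```text
time: 44.28
tool_pos: [0.642, 0.108, 0.1702]
ee_rot: [3.133, -0.001, 1.572]
wrist_force: [1.0, 0.2, 4.8]
width: 0.0193
```

Call:
step_arm([
  [0.1,0,0,0,0],
  [0.1,0,0,0,0],
  [0.1,0,0,0,0],
  [0.1,0,0,-30,0],
  [0.1,0,0,-55,0],
  [0.1,0,-60,-55,10],
  [0.1,0,-115,-55,20],
  [0.1,-50,-125,-55,30],
  [0.1,-110,-125,-55,40],
  [0.1,-170,-125,-55,50],
  [0.1,-207,-125,-50,60],
  [0.1,-207,-125,-20,70],
  [0.1,-207,-125,20,80],
  [0.1,-207,-125,50,90],
  [0.1,-207,-110,80,90],
  [0.1,-207,-110,80,90],
])

```text
time: 46.28
tool_pos: [0.5274, -0.0985, 0.0837]
ee_rot: [-3.14, 0.007, 0.001]
wrist_force: [0.4, -0.7, 0.6]
width: 0.0515
```

```bash
python3 - <<'E'
from h import *
o=robot.get_obs(); print(o["time"],o["tool_pos"],o["ee_rot"],o["width"],o["wrist_force"])
for c in ["side","top"]:
    s=cams.snapshot(c)
    for n in ["crank_grip","wheel_axis","slide_knob"]: print(c,n,[(np.round(d["position"],4),round(d["p"],2)) for d in models.pinpoint(s,n)][:2])
plan([(.551,-.099,.011,0)])
E
```

```text
46.275 [ 0.5274 -0.0985  0.0837] [-3.1396  0.0066  0.0015] 0.0514966271634082 [ 0.3804 -0.7391  0.5727]
side crank_grip []
side wheel_axis [(array([ 0.6395, -0.1027,  0.0309]), 0.16)]
side slide_knob [(array([ 0.5515, -0.0984,  0.0521]), 0.71)]
top crank_grip [(array([0.642 , 0.1092, 0.2166]), 0.77)]
top wheel_axis []
top slide_knob []
[np.float64(21.1), np.float64(-0.3), np.float64(77.3), np.float64(0.1)]
```

Call:
step_arm([
  [0.1,23,0,0,0],
  [0.1,23,0,35,0],
  [0.1,23,0,65,0],
  [0.1,23,0,72,0],
  [0.1,23,0,72,0],
  [-1,23,0,72,0],
  [-1,23,0,72,0],
  [-1,23,0,72,0],
  [-1,23,0,72,0],
  [-1,23,0,72,0],
])

```text
time: 47.92
tool_pos: [0.5526, -0.099, 0.0154]
ee_rot: [-3.141, -0.001, 0.001]
wrist_force: [0.2, 0.9, 1.9]
width: 0.0172
```

Call:
step_arm([
  [-1,-6,0,0,0],
  [-1,-14,0,0,0],
  [-1,-24,0,0,0],
  [-1,-34,0,0,0],
  [-1,-44,0,0,0],
  [-1,-54,0,0,0],
  [-1,-64,0,0,0],
  [-1,-74,0,0,0],
  [-1,-84,0,0,0],
  [-1,-94,0,0,0],
  [-1,-102,0,0,0],
  [-1,-108,0,0,0],
  [-1,-112,0,0,0],
  [-1,-115,0,0,0],
  [-1,-118,0,0,0],
  [-1,-119,0,0,0],
])

```text
time: 49.92
tool_pos: [0.4378, -0.0988, 0.0154]
ee_rot: [-3.141, -0.011, 0.001]
wrist_force: [15.5, 3.7, -5.7]
width: 0.0172
```

The slide is out. I'll move back and measure the watches and the box from the wrist camera.

Call:
step_arm([
  [0.1,1,0,0,0],
  [0.1,1,0,0,0],
  [0.1,1,0,0,0],
  [0.1,0,0,-40,0],
  [0.1,-8,10,-80,-10],
  [0.1,-8,31,-103,-20],
  [0.1,-8,31,-103,-30],
  [0.1,-8,31,-103,-40],
  [0.1,-8,31,-103,-50],
  [0.1,-8,31,-103,-60],
  [0.1,-8,31,-103,-70],
  [0.1,-8,31,-103,-80],
  [0.2,-8,31,-103,-90],
  [0.3,-8,31,-103,-90],
  [0.3,-8,31,-103,-90],
])

```text
time: 51.8
tool_pos: [0.4251, -0.1303, 0.1177]
ee_rot: [-3.141, -0.0, 1.569]
wrist_force: [0.1, 0.2, -0.6]
width: 0.0614
```

```bash
python3 - <<'E'
from h import *
o=robot.get_obs(); print(o["time"],o["tool_pos"],o["ee_rot"],o["width"],o["wrist_force"])
for c in ["wrist","side","top"]:
    s=cams.snapshot(c)
    for n in ["watch1","nest1","slide_knob","box","lid_hinge","lid_edge"]: print(c,n,[(np.round(d["position"],4).tolist(),round(d["p"],2)) for d in models.pinpoint(s,n)][:4])
    if c=="wrist":
        w=s; a=cv2.resize(s["pixels"][40:300,200:480],None,fx=2.2,fy=2.2); cv2.imwrite("pics/w6.png",a[:,:,::-1])
        print([(px(s,X)-[200,40])*2.2 for X in [(.5226,-.0985,.0435),(.523,-.1545,.0435)]])
E
```

```text
51.8 [ 0.4251 -0.1303  0.1177] [-3.1409 -0.0001  1.5694] 0.0613664204272221 [ 0.1355  0.2229 -0.572 ]
wrist watch1 [([0.5262, -0.1566, 0.029], 0.91), ([0.5211, -0.1004, 0.0317], 0.84)]
wrist nest1 [([0.5255, -0.0452, 0.0341], 0.61)]
wrist slide_knob [([0.4352, -0.0998, 0.0489], 0.9)]
wrist box [([0.472, -0.3516, 0.0017], 0.79), ([0.6394, -0.102, 0.0014], 0.37)]
wrist lid_hinge [([0.5366, -0.3444, 0.0292], 0.76)]
wrist lid_edge []
[array([396.8861, 309.0488]), array([386.1749, 435.5116])]
side watch1 [([0.5241, -0.1581, 0.0311], 0.7), ([0.3702, 0.1371, -0.0018], 0.7), ([0.5282, -0.1037, 0.0305], 0.55), ([0.4856, 0.1504, 0.0003], 0.45)]
side nest1 [([0.5245, -0.0465, 0.0319], 0.9), ([0.5229, -0.0989, 0.0332], 0.73), ([0.5238, -0.1565, 0.0337], 0.61)]
side slide_knob [([0.4348, -0.0987, 0.0523], 0.69), ([0.3304, 0.2331, 0.001], 0.68)]
side box [([0.4756, -0.3534, 0.0036], 0.74), ([0.5216, -0.1532, 0.0274], 0.5)]
side lid_hinge [([0.5384, -0.3502, 0.0297], 0.79)]
side lid_edge [([0.5576, -0.342, 0.1557], 0.83)]
top watch1 [([0.4797, 0.1579, -0.0002], 0.77), ([0.3678, 0.1389, -0.0014], 0.68), ([0.2854, 0.3716, -0.0002], 0.52), ([0.6722, -0.2641, 0.0002], 0.16)]
top nest1 [([0.5253, -0.0414, 0.0322], 0.96), ([0.5251, -0.1013, 0.0371], 0.92), ([0.5222, -0.154, 0.0285], 0.83)]
top slide_knob [([0.4385, -0.0986, 0.0504], 0.86)]
top box [([0.4724, -0.3493, 0.0009], 0.94)]
top lid_hinge [([0.5363, -0.348, 0.0364], 0.82)]
top lid_edge [([0.5543, -0.3413, 0.1508], 0.61)]
```

View pics/w6.png

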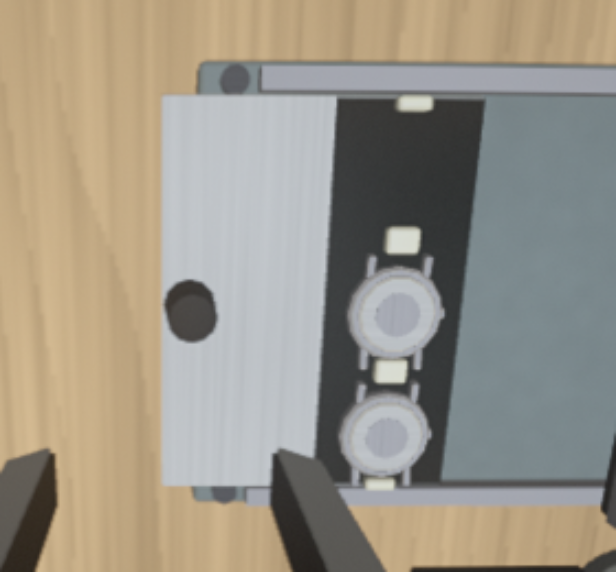

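Both watches are still in their nests, at about (0.523,-0.100) and (0.5235,-0.155). I'll pick up the outer one.

Call:
step_arm([
  [0.6,-25,40,0,0],
  [0.6,-25,80,0,0],
  [0.6,-25,90,40,0],
  [0.6,-25,90,80,0],
  [0.6,-25,90,100,0],
  [0.6,-25,90,109,0],
  [0.6,-25,93,109,0],
  [0.6,-25,97,109,0],
  [0.6,-25,97,109,0],
  [-1,-25,97,109,0],
  [-1,-25,97,109,0],
  [-1,-25,97,109,0],
  [-1,-25,97,109,0],
  [-1,-25,97,109,0],
  [-1,-25,97,109,0],
])

```text
time: 54.72
tool_pos: [0.5226, -0.1551, 0.009]
ee_rot: [3.141, -0.0, 1.572]
wrist_force: [0.2, -0.2, -0.5]
width: 0.039
```

Call:
step_arm([
  [-1,0,0,-10,0],
  [-1,0,-5,-25,0],
  [-1,0,-30,-60,0],
  [-1,-20,-60,-95,0],
  [-1,-80,-71,-95,-5],
  [-1,-140,-71,-95,-5],
  [-1,-185,-71,-95,-5],
  [-1,-197,-71,-95,-5],
  [-1,-197,-71,-95,-5],
  [-1,-197,-71,-95,-5],
])

```text
time: 55.98
tool_pos: [0.4519, -0.3508, 0.1043]
ee_rot: [3.141, -0.001, 1.661]
wrist_force: [0.2, -0.6, -1.0]
width: 0.039
```

```bash
python3 - <<'E'
from h import *
s=cams.snapshot("wrist"); o=robot.get_obs(); p=np.array(o["tool_pos"]); print(o["time"],p,o["ee_rot"],o["width"])
for n in ["box","lid_hinge"]: print(n,[(np.round(d["position"],4).tolist(),round(d["p"],2)) for d in models.pinpoint(s,n)][:3])
plan([(.4518,-.3521,-.0185,np.radians(94.8))])
E
```

```text
56.025 [ 0.4519 -0.3507  0.1043] [ 3.1413 -0.0005  1.6609] 0.03900583114537441
box [([0.4759, -0.3485, 0.0011], 0.74)]
lid_hinge [([0.5357, -0.3443, 0.0308], 0.9)]
[np.float64(-1.2), np.float64(-0.3), np.float64(122.7), np.float64(0.4)]
```

Call:
step_arm([
  [-1,-1,0,40,0],
  [-1,-1,0,75,0],
  [-1,-1,0,100,0],
  [-1,-1,0,112,0],
  [-1,-1,0,119,0],
  [-1,-1,0,122,0],
  [-1,-1,0,122,0],
])

```text
time: 57.0
tool_pos: [0.4523, -0.3536, -0.0172]
ee_rot: [3.141, 0.001, 1.659]
wrist_force: [0.3, 0.6, -1.6]
width: 0.0389
```

Call:
step_arm([
  [-1,0,0,1,0],
  [-1,0,0,2,0],
  [-1,0,0,2,0],
  [0.0,0,0,2,0],
  [0.0,0,0,2,0],
  [0.0,0,0,2,0],
  [0.0,0,0,0,0],
  [0.0,0,0,-50,0],
  [0.1,0,0,-110,0],
  [0.1,100,0,-110,5],
  [0.3,150,0,-110,5],
  [0.3,150,0,-110,5],
])

```text
time: 58.5
tool_pos: [0.4381, -0.2011, 0.0923]
ee_rot: [3.141, -0.0, 1.574]
wrist_force: [1.1, 0.1, -0.2]
width: 0.0609
```

```bash
python3 - <<'E'
from h import *
o=robot.get_obs(); print(o["time"],o["tool_pos"],o["ee_rot"],o["wrist_force"],o["width"])
for c in ["side","top"]:
    s=cams.snapshot(c); print(c,[(np.round(d["position"],4).tolist(),round(d["p"],2)) for d in models.pinpoint(s,"watch1")])
h=np.pi/2; plan([(.515,-.1,.1,h),(.515,-.1,.0085,h),(.5225,-.1,.0085,h)])
E
```

```text
58.5 [ 0.4381 -0.2011  0.0923] [ 3.1409 -0.0004  1.5741] [ 1.0706  0.1136 -0.1987] 0.060931944201927726
side [([0.4528, -0.3525, 0.0043], 0.61), ([0.6788, -0.2657, 0.0057], 0.54), ([0.2835, 0.3795, -0.0013], 0.47), ([0.4858, 0.1531, 0.0017], 0.44), ([0.3708, 0.1386, 0.002], 0.43)]
top [([0.3688, 0.1349, -0.0021], 0.6), ([0.2831, 0.3714, -0.0022], 0.57), ([0.48, 0.1569, 0.0009], 0.56), ([0.5214, -0.1004, 0.0273], 0.45)]
[np.float64(104.0), np.float64(76.4), np.float64(-7.7), np.float64(0.1)]
[np.float64(104.0), np.float64(76.4), np.float64(83.8), np.float64(0.1)]
[np.float64(104.0), np.float64(83.9), np.float64(83.8), np.float64(0.1)]
```

Call:
step_arm([
  [0.6,50,20,-8,0],
  [0.6,100,60,-8,0],
  [0.6,101,76,20,0],
  [0.6,101,76,55,0],
  [0.6,101,76,75,0],
  [0.6,101,76,83,0],
  [0.6,101,80,83,0],
  [0.6,101,84,83,0],
  [0.6,101,84,83,0],
  [-1,101,84,83,0],
  [-1,101,84,83,0],
  [-1,101,84,83,0],
  [-1,101,84,83,0],
  [-1,101,84,83,0],
  [-1,101,84,83,0],
])

```text
time: 60.58
tool_pos: [0.5224, -0.1026, 0.009]
ee_rot: [3.141, -0.0, 1.572]
wrist_force: [-1.2, -0.0, 0.2]
width: 0.0392
```

```bash
python3 - <<'E'
from h import *
o=robot.get_obs(); print(o["time"],o["tool_pos"],o["ee_rot"],o["wrist_force"],o["width"])
plan([(.43,-.17,.1,np.pi/2),(.4463,-.2874,.1,np.radians(94.8)),(.4463,-.2874,-.0185,np.radians(94.8))])
E
```

```text
60.575 [ 0.5224 -0.1026  0.009 ] [ 3.1415 -0.0002  1.572 ] [-1.1536 -0.0017  0.1744] 0.03915809977174833
[np.float64(-67.3), np.float64(-92.5), np.float64(-91.0), np.float64(0.1)]
[np.float64(-184.7), np.float64(-76.4), np.float64(-91.0), np.float64(-4.7)]
[np.float64(-184.7), np.float64(-76.4), np.float64(27.5), np.float64(-4.7)]
```

Call:
step_arm([
  [-1,0,0,-10,0],
  [-1,0,-5,-25,0],
  [-1,0,-30,-60,0],
  [-1,-20,-60,-91,0],
  [-1,-80,-76,-91,-5],
  [-1,-140,-76,-91,-5],
  [-1,-180,-76,-91,-5],
  [-1,-187,-76,-91,-5],
  [-1,-187,-76,-70,-5],
  [-1,-187,-76,-30,-5],
  [-1,-187,-76,0,-5],
  [-1,-187,-76,15,-5],
  [-1,-187,-76,22,-5],
  [-1,-187,-76,26,-5],
  [-1,-187,-76,28,-5],
  [-1,-187,-76,28,-5],
])

```text
time: 62.58
tool_pos: [0.447, -0.2901, -0.0184]
ee_rot: [3.141, 0.001, 1.659]
wrist_force: [-0.4, 0.3, -0.7]
width: 0.0387
```

Call:
step_arm([
  [0.0,0,0,0,0],
  [0.0,0,0,0,0],
  [0.0,0,0,0,0],
  [0.0,0,0,-50,0],
  [0.0,0,0,-110,0],
  [-1,0,0,-170,10],
  [-1,0,0,-218,20],
  [-1,0,0,-218,30],
  [-1,0,0,-218,40],
  [-1,0,0,-218,50],
  [-1,0,0,-218,60],
  [-1,0,0,-218,70],
  [-1,0,0,-218,80],
  [-1,0,0,-218,90],
  [-1,0,0,-218,95],
  [-1,0,0,-218,95],
])

```text
time: 64.58
tool_pos: [0.4466, -0.2898, 0.1989]
ee_rot: [-3.141, 0.0, 0.002]
wrist_force: [0.1, 0.1, -0.3]
width: 0.0004
```

```bash
python3 - <<'E'
from h import *
o=robot.get_obs(); print(o["time"],o["tool_pos"],o["ee_rot"],o["wrist_force"],o["width"])
for c in ["side","top","wrist"]:
    s=cams.snapshot(c); print(c,[(np.round(d["position"],4).tolist(),round(d["p"],2)) for d in models.pinpoint(s,"watch1")][:4],[(np.round(d["position"],4).tolist(),round(d["p"],2)) for d in models.pinpoint(s,"lid_edge")][:2])
plan([(.60,-.342,.20,0),(.60,-.342,.109,0)])
E
```

```text
64.575 [ 0.4466 -0.2898  0.1989] [-3.1415  0.      0.0022] [ 0.1465  0.0904 -0.3173] 0.0004115751337450218
side [([0.4493, -0.2901, 0.0041], 0.79), ([0.2794, 0.3751, 0.0032], 0.65), ([0.4838, 0.1505, 0.0027], 0.49), ([0.3687, 0.1375, -0.0016], 0.4)] [([0.5536, -0.3436, 0.1583], 0.73)]
top [([0.4485, -0.287, -0.001], 0.66), ([0.2863, 0.3744, 0.0004], 0.66), ([0.4818, 0.1562, -0.0028], 0.66), ([0.3678, 0.1366, -0.0008], 0.47)] [([0.473, -0.3484, 0.001], 0.74), ([0.5529, -0.3421, 0.1537], 0.63)]
wrist [([0.4458, -0.2854, 0.0035], 0.63), ([0.4566, -0.3542, 0.0001], 0.55)] [([0.5592, -0.3432, 0.1561], 0.57)]
[np.float64(153.3), np.float64(52.4), np.float64(-1.0), np.float64(0.1)]
[np.float64(153.3), np.float64(52.4), np.float64(90.0), np.float64(0.1)]
```

Both watches are in the box at floor height. Now I'll go behind the lid and push it over.

Call:
step_arm([
  [-1,50,20,0,0],
  [-1,105,40,0,0],
  [-1,153,52,0,0],
  [-1,153,52,0,0],
  [-1,153,52,40,0],
  [-1,153,52,80,0],
  [-1,153,52,90,0],
  [-1,145,52,90,0],
  [-1,133,52,90,0],
  [-1,123,52,88,0],
  [-1,113,53,85,0],
  [-1,104,53,83,0],
  [-1,104,53,83,0],
])

```text
time: 66.65
tool_pos: [0.5502, -0.343, 0.1167]
ee_rot: [3.141, -0.0, 0.001]
wrist_force: [1.3, -0.5, 0.8]
width: 0.0007
```

Call:
step_arm([
  [-1,-10,0,1,0],
  [-1,-19,1,2,0],
  [-1,-28,2,4,0],
  [-1,-37,3,7,0],
  [-1,-46,4,10,0],
  [-1,-55,5,14,0],
  [-1,-63,6,19,0],
  [-1,-71,6,24,0],
  [-1,-79,7,30,0],
  [-1,-79,7,30,0],
])

```text
time: 67.9
tool_pos: [0.4701, -0.3494, 0.0843]
ee_rot: [-3.14, 0.003, 0.001]
wrist_force: [1.2, 0.4, 0.1]
width: 0.0005
```

```bash
python3 - <<'E'
from h import *
for c in ["side","top"]:
    s=cams.snapshot(c); print(c,[(np.round(d["position"],4).tolist(),round(d["p"],2)) for d in models.pinpoint(s,"lid_edge")][:2])
E
```

```text
side [([0.4491, -0.3533, 0.1218], 0.79)]
top []
```

Call:
step_arm([
  [-1,-6,1,6,0],
  [-1,-12,1,13,0],
  [-1,-17,2,20,0],
  [-1,-22,2,29,0],
  [-1,-26,3,38,0],
  [-1,-30,3,47,0],
  [-1,-33,3,56,0],
  [-1,-35,3,65,0],
  [-1,-37,4,71,0],
  [-1,-39,4,75,0],
  [-1,-39,4,75,0],
])

```text
time: 69.47
tool_pos: [0.4326, -0.3543, 0.0112]
ee_rot: [3.141, -0.0, 0.001]
wrist_force: [1.1, 1.0, 3.9]
width: -0.0
```

Call:
step_arm([
  [-1,-4,0,2,0],
  [-1,-4,0,4,0],
  [-1,-4,0,6,0],
  [-1,-4,0,6,0],
])

```text
time: 69.97
tool_pos: [0.4318, -0.3548, 0.0109]
ee_rot: [3.138, -0.007, 0.002]
wrist_force: [2.0, 6.0, 22.6]
width: 0.0006
```

Call:
step_arm([
  [-1,0,0,0,0],
  [-1,0,0,-50,0],
  [-1,0,0,-110,0],
  [-1,-60,0,-170,0],
  [-1,-100,-50,-190,0],
  [-1,-110,-100,-190,0],
  [-1,-110,-100,-190,0],
  [-1,-110,-100,-190,0],
])

```text
time: 70.97
tool_pos: [0.3178, -0.2541, 0.1941]
ee_rot: [3.142, 0.002, 0.001]
wrist_force: [0.6, -1.2, -0.6]
width: 0.0005
```

```bash
python3 - <<'E'
from h import *
o=robot.get_obs(); print(o["time"],o["tool_pos"],o["wrist_force"])
ims={}
for c in ["side","top"]:
    s=cams.snapshot(c); ims[c]=s
    for n in ["lid_edge","crank_grip","watch1","tool_pot","tin","dust_dome"]: print(c,n,[(np.round(d["position"],4).tolist(),round(d["p"],2)) for d in models.pinpoint(s,n)][:3])
a=cv2.resize(ims["side"]["pixels"][250:400,290:440],None,fx=2.6,fy=2.6); b=cv2.resize(ims["top"]["pixels"][90:270,250:470],None,fx=1.8,fy=1.8)
h=max(a.shape[0],b.shape[0]); c=np.zeros((h,a.shape[1]+b.shape[1],3),np.uint8); c[:a.shape[0],:a.shape[1]]=a; c[:b.shape[0],a.shape[1]:]=b
cv2.imwrite("pics/end.png",c[:,:,::-1])
E
```

```text
70.975 [ 0.3178 -0.2541  0.1941] [ 0.5864 -1.2211 -0.6015]
side lid_edge [([0.4151, -0.3533, 0.0403], 0.65), ([0.5213, -0.0981, 0.0307], 0.6)]
side crank_grip [([0.643, 0.1066, 0.2162], 0.45)]
side watch1 [([0.3681, 0.14, 0.0006], 0.48)]
side tool_pot [([0.6791, -0.2661, 0.0045], 0.73)]
side tin [([0.3277, 0.2367, 0.0024], 0.73)]
side dust_dome []
top lid_edge []
top crank_grip [([0.6419, 0.1087, 0.2182], 0.67)]
top watch1 [([0.4819, 0.1581, -0.0011], 0.71), ([0.3676, 0.1356, -0.0001], 0.71), ([0.2861, 0.3711, -0.0025], 0.46)]
top tool_pot [([0.6743, -0.2637, -0.002], 0.85)]
top tin [([0.3253, 0.2325, 0.0001], 0.77), ([0.5241, -0.1604, 0.0291], 0.48)]
top dust_dome [([0.6641, 0.2503, 0.0014], 0.93)]
```

View pics/end.png

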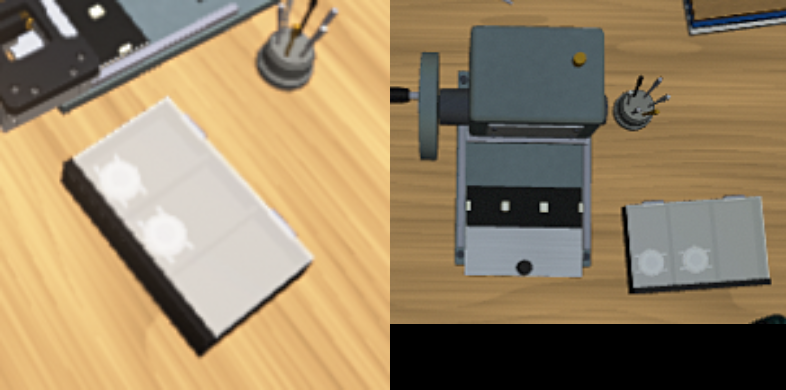

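The lid is shut flat with both watches lying in the box, at (120,180) and (165,237), and the crank is back at the top. Handing in.

```bash
python3 -c "
from bench import robot; print(robot.close_job())"
```

```text
the job is handed in; nothing more can be done
None
```

I ran the whole job and handed it in at about 71 s of the 210 s allowed; the system gave no verdict. I never measured the depth of the watch backs directly. That they are pressed home rests on the slide being at its stop and the wheel going through its full revolution.

**What I did**
- Only two silver watches were on the mat. I set both in nests, pushed the slide home to its stop and turned the wheel one revolution.
- I then pulled the slide out, laid the watches in two compartments of the box and pressed the lid down until it stopped at 22 N.

**Last checks**
- **Wheel:** the crank handle is at x 0.642–0.643, z 0.216–0.218, which is about 0.06 rad past exactly one revolution.
- **Lid:** its edge reads z 0.040 against about 0.037 expected when shut, and the last picture shows it flat.
- **Watches:** both lie in the box and show through the lid. Before the lid was shut they measured at floor height.
- **Other objects:** the pot and tin are where they started in both views. The dome is too in the top view, but the side view did not pick it up.

**What went wrong or disagreed**
- **Finger ends:** they are about 26 mm above the reported tool point, unlike the description. My first grasp of the knob closed on air because of this. I measured the offset by touching down on the bench and corrected for it.
- **Second watch:** it first caught on a tongue at 15 N and went in after I shifted it 3 mm.

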